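Refit the plug-in modules of a junction box

ROBOT

A 6-joint arm with a two-finger parallel gripper is mounted at the origin on a cart in front of the work surface, level with it; the furniture and walls round the work are solid. World frame = base frame: x ahead of the robot, y to its left, z up, the work surface at z = 0. Lengths are in m, angles in rad, forces in N, time in s.
With the tool pointing down it reaches from about 0.35 to 0.975 m from the base axis. Payload 7.1 kg.
Tool frame: the origin (TCP) lies between the finger pads; the fingertips stand 11 mm ahead of it and the grasp point (between the pads) lies 8 mm behind it; z points along the fingers, y is the line along which they close (so a half turn about z gives the same grasp; the last joint's range is limited). The gripper opens to 88 mm and grips with 3 to 60 N. Pads are 20 mm wide; open, the fingers measure 115 mm over their backs; the gripper's body (75 mm by 178 mm) begins 61 mm behind the grasp point.
Start: joints at [-1.277, 0.423, 1.63, -0, 1.089, -0.019], TCP at [0.192, -0.595, 0.234] pointing down, gripper open.
Joint ranges: [-3, 3], [-0.9, 2.11], [0.09, 2.58], [-1.31, 4.45], [0.11, 2.69], [-2.54, 2.54]. Speed limits (rad/s): [2.39, 2.39, 3.01, 3.14, 3.14, 3.14].

INTERFACE

Orientations are given as a unit quaternion [x, y, z, w].
In Python, from workcell import ctrl gives the robot as it stands.
- The arm moves only by the tool play_rows, never from a script. Its argument "motion" is a list that holds one entry, the list of rows, each a list of 7 numbers: the shift along the tool's x, y, z in mm, then the turn, a rotation vector about the tool's x, y, z in degrees, then the opening in per cent of the stroke, from 0 (shut) to 100 (fully open). A call has 1 to 20 rows; each row shifts and turns the commanded pose from where the row before left it, along the tool's axes as they then stand; what a row does not reach is not made up. A row lasts 1/10 s, in which the tool goes at most 50 mm and 8.59 degrees, less where a joint would pass 70% of its speed; a pose out of reach is approached as far as the arm can. A call with a gripper value outside its range is refused whole. The fingers move at their own pace and stop on an object; "squeeze" is the grip in N (left out, the last holds). Time passes only in rows, so rows that do not move let the fingers close. It gives the time, the measured TCP pose, the force, the opening and the grip force at its end, in the units of the state.
- ctrl.read_state(): the state, without advancing time (a new reading comes with each control period).
- ctrl.read_camera(name): name is "scene" or "top" or "wrist"; returns (picture, depth): 480x640x3 uint8, blue, green, red; 480x640 float32, m along the optical axis (not along the pixel's ray), 0 where there is no reading.
- ctrl.camera_model(name): a dict with "fx", "fy", "cx", "cy" (pixels), "extrinsics" (4x4, takes a point from world to camera coordinates); the wrist camera has in their place "tool_from_camera" (4x4, takes a point from camera to tool coordinates, whose origin is the TCP and whose axes are the flange's). Camera axes: x right, y up, looking along -z (the intrinsics and any distortion apply to the point x, -y, -z); pixel columns grow to the right and rows downward; lengths in m; the calibration is good to about 2 mm. A picture is of the moment at which its call begins: read the wrist's pose just before it. camera_model takes no time and is no camera call.
- ctrl.close_job(): hands the job in; it is judged then, once.
The state is a dict: "time": time; "joint_positions": joint angles; "joint_velocities": joint speeds; "tau": joint torques, N m; "tool_pos": TCP position; "ee_rot": TCP orientation; "ft_force": force on the tool from outside, world axes, zero at the start; "ft_torque": the same for the moment, N m; "width": finger opening in m; "grip_force": force on a finger pad.
Only numpy, scipy, OpenCV 4.12 (cv2) and the standard library are available. Lean on these libraries where they do the work, as an engineer would, in place of code of your own. Each camera call takes 0.05 s, during which the arm holds its last target. There are 200 camera calls.

TASK

Switch the junction box off at its lever (toward the robot), then lift the loose cover off its pins and lay it flat on the bench, handle up. Press every black plug-in module that stands on the bench, upright, fully home in a recess of its own inside the box. Then seat the cover back on its pins, down flat on the rim, and only after that switch the lever fully back on; leave the things standing around alone.

Things in the scene. Friction and masses are not known exactly. Their poses are not given: they have to be found in the camera images.
- housing: grey junction box fixed to the bench, 142 (x) x 230 (y) mm, rim 66 mm above the bench. Origin: centre of its underside; x away from the robot, y left at yaw 0. Open inside 130 (x) x 190 (y) mm, all walls up to the rim. Two upright 8 mm steel pins with round tops stand 14 mm above the rim at (x, y) = (50, 104) and (-50, -104) mm.
- rim (a point): centre of the box's open top, in the plane of the rim, where the underside of the cover rests (66 mm above the bench); axes as the box's
- cover_handle (a point): loose aluminium cover plate, 142 (x) x 230 (y) x 5 mm, 0.3 kg, on the box at first; 13 mm square pin holes at (50, 104) and (-50, -104) mm, so half a turn fits too. Black bridge handle on top: a bar 14 x 14 mm, 100 mm long (y), on two posts, 28 mm free beneath. Point: middle of the bar, 40 mm above the plate's underside; z up, y along the bar.
- isolator (a joint): switch lever at the box's +y end, rad: 0 = OFF, leaning 0.6 rad to the box's -x (robot side); 1.2 = ON, leaning 0.6 rad to +x. Pivot at (0, 147, 28) mm in the box's frame, swings in its x-z plane. Stays where left, about 1 N at the ball moves it, stops at 0 and 1.2. Base 70 (x) x 50 (y) mm, top 31 mm above the bench.
- isolator_tip (a point): centre of the black 26 mm ball on the end of the switch lever (a 10 mm rod), 70 mm from the pivot
- recess0 (a point): centre of the floor of recess 0 of 4, in a row along the box's y, in the white carrier inside the box: 64 (x) x 40 (y) mm, 20 mm deep, rounded upper edges, 6 mm ribs between recesses, floor 6 mm above the bench. A fully seated module's point is 43 mm above this one. Axes as the box's; empty at the start
- recess1 (a point): centre of the floor of recess 1 of 4, in a row along the box's y, in the white carrier inside the box: 64 (x) x 40 (y) mm, 20 mm deep, rounded upper edges, 6 mm ribs between recesses, floor 6 mm above the bench. A fully seated module's point is 43 mm above this one. Axes as the box's; empty at the start
- recess2 (a point): centre of the floor of recess 2 of 4, in a row along the box's y, in the white carrier inside the box: 64 (x) x 40 (y) mm, 20 mm deep, rounded upper edges, 6 mm ribs between recesses, floor 6 mm above the bench. A fully seated module's point is 43 mm above this one. Axes as the box's; empty at the start
- recess3 (a point): centre of the floor of recess 3 of 4, in a row along the box's y, in the white carrier inside the box: 64 (x) x 40 (y) mm, 20 mm deep, rounded upper edges, 6 mm ribs between recesses, floor 6 mm above the bench. A fully seated module's point is 43 mm above this one. Axes as the box's; empty at the start
- grip0 (a point): black plug-in module standing on the bench, or absent: body 60 (x) x 36 (y) x 20 mm high, on it an upright grip rib 12 mm thick (x), 30 mm wide (y), rising 34 mm, so 54 mm tall in all. Point: on the rib's centre line, 43 mm above the module's underside. z up, x across the thin rib. 0.1 to 0.17 kg; alike either way round, and all modules alike.
- grip1 (a point): black plug-in module standing on the bench, or absent: body 60 (x) x 36 (y) x 20 mm high, on it an upright grip rib 12 mm thick (x), 30 mm wide (y), rising 34 mm, so 54 mm tall in all. Point: on the rib's centre line, 43 mm above the module's underside. z up, x across the thin rib. 0.1 to 0.17 kg; alike either way round, and all modules alike.
- grip2 (a point): black plug-in module standing on the bench, or absent: body 60 (x) x 36 (y) x 20 mm high, on it an upright grip rib 12 mm thick (x), 30 mm wide (y), rising 34 mm, so 54 mm tall in all. Point: on the rib's centre line, 43 mm above the module's underside. z up, x across the thin rib. 0.1 to 0.17 kg; alike either way round, and all modules alike.
- grip3 (a point): black plug-in module standing on the bench, or absent: body 60 (x) x 36 (y) x 20 mm high, on it an upright grip rib 12 mm thick (x), 30 mm wide (y), rising 34 mm, so 54 mm tall in all. Point: on the rib's centre line, 43 mm above the module's underside. z up, x across the thin rib. 0.1 to 0.17 kg; alike either way round, and all modules alike.
- spool: bystander: a wooden spool of red thread, 38 x 38 x 50 mm, standing behind the box; origin at the centre of its underside
- tin: bystander: a small round brown tin, 43 mm across, 21 mm high; origin at the centre of its underside
- case: bystander: a dark green spectacles case, 70 x 119 x 31 mm, at the far end of the clear stretch of bench to the left of the box (y above 0.24, x below 0.56 is free there); origin at the centre of its underside
- packet: bystander: a small flat card packet, 58 x 90 x 22 mm; origin at the centre of its underside
There are look-alikes about, which are no part of the job. Leave any blue look-alike of the part that bears grip3 alone. What is shaped like the part that bears grip2 but pink or white is not meant.

How it is judged:
By the outcome, as a careful person would: the job done as asked, in the order asked, and still so for the second after the job is handed in, with the robot touching nothing.
Of module0, module1, module2, module3 only 2 to 4 are there at a start; the rules pass over those that are not, and their reading is None.
At some moment in a run one of cover, module0, module1, module2, module3 may be knocked a few centimetres aside while the robot is not near it.
It also fails if it takes over 210 s, if anything falls off the work surface, if the arm or the gripper's body presses on something with over 40 N, if the wrist force passes 120 N, or if a joint passes its speed limit or range.

## Working session

There is one attempt and no reset: what is moved stays moved. The work goes in short steps, Python scripts to look and compute and a tool call to move; the robot and the scene stay as the last step left them, time stands still between calls to the robot, and variables do not carry over. Pictures are saved under pics/ and viewed, at most 14 in all, crops included, and the job is handed in when it is done.

Besides the shell and the picture viewer there is one more tool, called after "Request:" as name(argument=value, ...), one argument or row to a line, values as JSON. play_rows: Moves the arm, as the interface text tells. Its arguments: {"type":"object","properties":{"motion":{"type":"array"},"squeeze":{"type":"number"}},"required":["motion"]}

```bash
ls; mkdir -p pics; cat > h.py <<'E'
import numpy as np,cv2,json
from scipy.spatial.transform import Rotation as R
from workcell import ctrl
def grab(n):
    s=ctrl.read_state(); im,d=ctrl.read_camera(n); m=ctrl.camera_model(n)
    if n=='wrist':
        T=np.eye(4);T[:3,:3]=R.from_quat(s['ee_rot']).as_matrix();T[:3,3]=s['tool_pos']
        C=T@np.array(m['tool_from_camera'])
    else: C=np.linalg.inv(np.array(m['extrinsics']))
    return im,d,m,C
def cloud(d,m,C):
    v,u=np.mgrid[:d.shape[0],:d.shape[1]]
    p=np.stack([(u-m['cx'])/m['fx']*d,-(v-m['cy'])/m['fy']*d,-d],-1)
    return p@C[:3,:3].T+C[:3,3]
def ray(uv,z,m,C):
    uv=np.atleast_2d(uv).astype(float)
    r=np.stack([(uv[:,0]-m['cx'])/m['fx'],-(uv[:,1]-m['cy'])/m['fy'],-np.ones(len(uv))],-1)@C[:3,:3].T
    return C[:3,3]+r*((z-C[2,3])/r[:,2])[:,None]
E
python3 - <<'E'
from h import *
for n in ['top','scene']:
    im,d,m,C=grab(n); cv2.imwrite(f'pics/{n}0.png',im); np.savez(f'{n}0.npz',im=im,d=d,C=C)
    print(n,{k:v for k,v in m.items() if k!='extrinsics'},C.round(3).tolist(),(d>0).mean())
print(ctrl.camera_model('wrist')); print(ctrl.read_state())
E
```

```text
pics
top {'fx': 588.4479024043785, 'fy': 588.4479024043785, 'cx': 325.2979675263534, 'cy': 253.79986874948398} [[0.019, 0.979, -0.205, 0.254], [-1.0, 0.019, -0.002, -0.1], [0.002, 0.205, 0.979, 1.537], [0.0, 0.0, 0.0, 1.0]] 0.9957942708333334
scene {'fx': 568.709794871761, 'fy': 568.709794871761, 'cx': 318.6229552574951, 'cy': 244.21277609561412} [[-0.653, 0.349, -0.672, -0.491], [-0.757, -0.274, 0.593, 0.81], [0.023, 0.896, 0.443, 0.8], [0.0, 0.0, 0.0, 1.0]] 0.8468522135416666
{'fx': 349.0867783372008, 'fy': 349.0867783372008, 'cx': 315.22445169026736, 'cy': 239.66469719945044, 'tool_from_camera': array([[-4.03054174e-04,  9.62941166e-01,  2.69711232e-01,
         7.51220930e-02],
       [ 9.99999809e-01,  5.14271502e-04, -3.41695456e-04,
         1.58793392e-04],
       [-4.67737421e-04,  2.69711043e-01, -9.62941190e-01,
        -1.51356900e-01],
       [ 0.00000000e+00,  0.00000000e+00,  0.00000000e+00,
         1.00000000e+00]])}
{'time': 0.1, 'joint_positions': array([-1.27700514e+00,  4.23759263e-01,  1.63058825e+00, -2.71132800e-06,
        1.08861433e+00, -1.89756979e-02]), 'joint_velocities': array([-4.89742813e-04, -2.98587717e-04, -1.87059870e-03,  5.66262732e-04,
       -6.24722804e-05, -6.91982699e-04]), 'tau': array([ 4.91336618e-05, -5.45610201e+01, -2.74325716e+01,  6.45692926e-02,
        1.87697547e-02,  2.26588689e-06]), 'tool_pos': array([ 0.19220695, -0.59420659,  0.2329926 ]), 'ee_rot': array([ 9.87796680e-01,  1.55747394e-01, -9.49621507e-05, -6.77976965e-04]), 'ft_force': array([-0.16998555,  0.67872894, -0.14338435]), 'ft_torque': array([-0.02342211, -0.04753691,  0.00587093]), 'grip_force': 0.0, 'width': 0.08788805044649314}
```

View pics/top0.png

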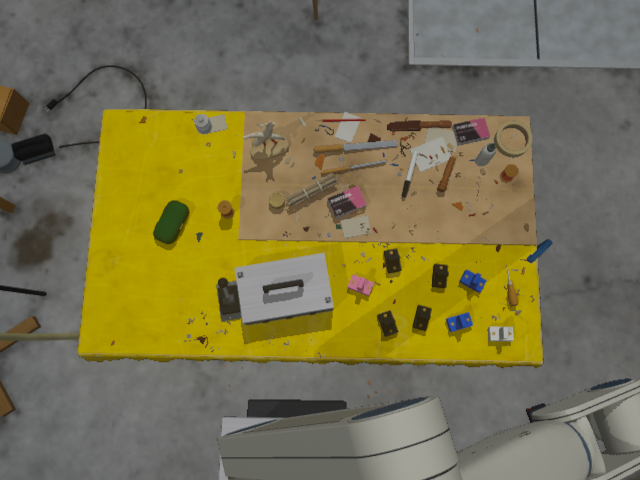

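View pics/scene0.png

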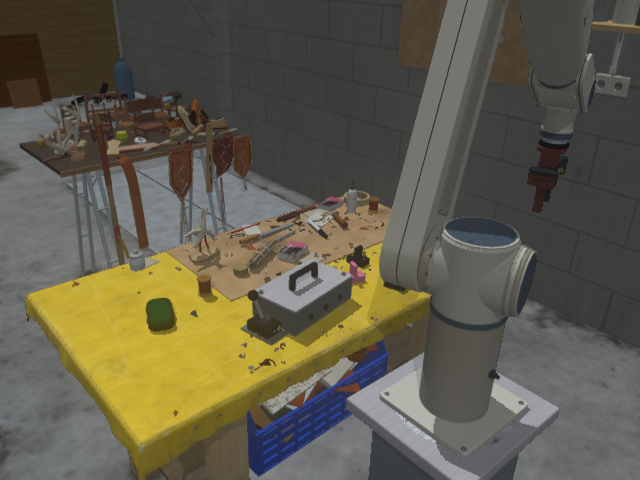

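The top view shows the box at (285,290), with its lever at its left end near (225,290). Four candidates are black: (392,261), (440,276), (387,323) and (422,318). The rest don't fit: pink (360,286), blue (473,281) and (459,323), white (501,334). I'll measure these and confirm them in a crop.

```bash
cat > m1.py <<'E'
from h import *
f=np.load('top0.npz');im,d,C=f['im'],f['d'],f['C'];m=ctrl.camera_model('top')
P=cloud(d,m,C)
cv2.imwrite('pics/crop0.png',cv2.resize(im[235:350,200:525],None,fx=2.4,fy=2.4,interpolation=cv2.INTER_CUBIC))
print('bench z',np.median(P[300:340,120:200,2]))
z=P[...,2]
# cover plate
w=np.zeros(z.shape,bool);w[245:335,225:340]=1
k=(w&(abs(z-.071)<.006)).astype(np.uint8)
c=max(cv2.findContours(k,0,1)[0],key=cv2.contourArea)
q=ray(c[:,0].astype(float),.071,m,C)[:,:2]
r=cv2.minAreaRect((q*1000).astype(np.float32));print('cover rect',r)
hb=w&(z>.092)&(z<.13)
hp=P[hb];print('high',len(hp),hp[:,2].max())
v,u=np.nonzero(hb)
for name,sel in (('handle',u>255),('ball',u<=250)):
    q=P[v[sel],u[sel]]
    if len(q)>4:print(name,q.mean(0).round(4),cv2.minAreaRect((q[:,:2]*1000).astype(np.float32)))
b=im.max(2)
for (cu,cv_) in [(392,261),(440,276),(387,323),(422,318)]:
    W=np.zeros(z.shape,bool);W[cv_-17:cv_+18,cu-14:cu+15]=1
    k=W&(b<75)
    for lo,hi,nm in ((.008,.035,'body'),(.042,.065,'rib')):
        kk=W&(z>lo)&(z<hi)
        vv,uu=np.nonzero(kk);q=P[vv,uu]
        if len(q)>4: print(cu,cv_,nm,len(q),q.mean(0).round(4),'med z',np.median(q[:,2]).round(4),cv2.minAreaRect((q[:,:2]*1000).astype(np.float32)))
E
python3 m1.py
```

```text
bench z 0.00022541380634211183
cover rect ((473.7317810058594, 6.594047546386719), (142.76339721679688, 229.6758575439453), 10.775787353515625)
high 263 0.11925181067538926
handle [0.4732 0.0056 0.111 ] ((474.06146240234375, 6.441562652587891), (14.953410148620605, 98.98778533935547), 10.517428398132324)
ball [0.4787 0.1486 0.0969] ((479.679931640625, 148.2589569091797), (19.91311264038086, 5.303304672241211), 3.565077304840088)
392 261 body 279 [ 0.557  -0.2719  0.0192] med z 0.0196 ((559.1805419921875, -274.3548583984375), (91.58118438720703, 72.4032211303711), 3.0225565433502197)
392 261 rib 60 [ 0.558  -0.2728  0.0529] med z 0.0536 ((558.3682861328125, -273.6579895019531), (11.288494110107422, 29.167152404785156), 10.22214126586914)
440 276 body 272 [ 0.5193 -0.3953  0.0196] med z 0.0198 ((524.7705078125, -398.1903381347656), (73.59864044189453, 67.69375610351562), 4.628721237182617)
440 276 rib 66 [ 0.5205 -0.3963  0.0532] med z 0.0537 ((520.87060546875, -396.708251953125), (29.94710922241211, 12.880363464355469), 83.90026092529297)
387 323 body 278 [ 0.3929 -0.2594  0.0202] med z 0.0202 ((388.56671142578125, -254.27561950683594), (92.20652770996094, 50.77042770385742), 19.483861923217773)
387 323 rib 59 [ 0.3937 -0.26    0.0537] med z 0.0538 ((393.91192626953125, -260.1497497558594), (11.452938079833984, 29.031991958618164), 19.581539154052734)
422 318 body 284 [ 0.4088 -0.3482  0.0195] med z 0.0197 ((409.3474426269531, -353.0164794921875), (67.39722442626953, 63.76665115356445), 88.63282775878906)
422 318 rib 64 [ 0.4097 -0.3483  0.0536] med z 0.0542 ((410.3167724609375, -348.91455078125), (29.42421531677246, 13.288227081298828), 69.81343841552734)
```

View pics/crop0.png

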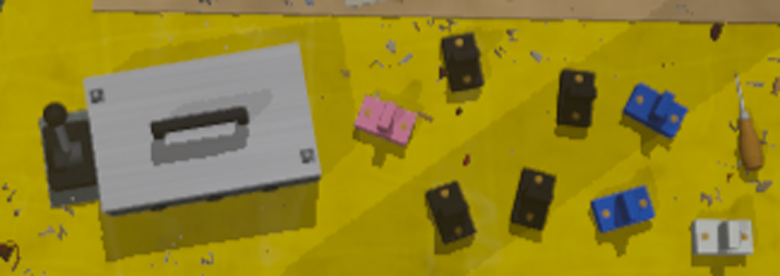

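The crop confirms four black modules at crop pixels (461,62), (576,97), (450,211) and (534,198). Their ribs read 12x30 mm with tops at 54 mm, as they should. The box is at (473.9, 6.5) mm with yaw 10.65°. The cover reads 142x230, the handle top is at 113 mm, and the lever is ON, leaning away from the robot.

First I turn the tool, then move beyond the lever ball.

Request:
play_rows(
  motion=[
    [[0,0,3,0,0,-8.275,0],[0,0,3,0,0,-8.275,0],[0,0,3,0,0,-8.275,0],[0,0,3,0,0,-8.275,0],[0,0,3,0,0,-8.275,0],[0,0,3,0,0,-8.275,0],[0,0,3,0,0,-8.275,0],[0,0,3,0,0,-8.275,0],[0,0,3,0,0,-8.275,0],[0,0,3,0,0,-8.275,0]],
  ],
  squeeze=30,
)

```text
time: 1.1
tool_pos: [0.1923, -0.5943, 0.2031]
ee_rot: [0.636, 0.772, 0.0, -0.0]
ft_force: [0.3, -0.2, -0.7]
width: 0.0114
grip_force: 0.0
```

Request:
play_rows(
  motion=[
    [[36,24.6,0,0,0,0,0],[36,24.6,0,0,0,0,0],[36,24.6,0,0,0,0,0],[36,24.6,0,0,0,0,0],[36,24.6,0,0,0,0,0],[36,24.6,0,0,0,0,0],[36,24.6,0,0,0,0,0],[36,24.6,0,0,0,0,0],[36,24.6,0,0,0,0,0],[36,24.6,0,0,0,0,0],[36,24.6,0,0,0,0,0],[36,24.6,0,0,0,0,0],[36,24.6,0,0,0,0,0],[36,24.6,0,0,0,0,0],[36,24.6,0,0,0,0,0],[36,24.6,0,0,0,0,0],[36,24.6,0,0,0,0,0],[36,24.6,0,0,0,0,0],[36,24.6,0,0,0,0,0],[0,0,0,0,0,0,0]],
  ],
)

```text
time: 3.1
tool_pos: [0.5269, 0.1682, 0.2037]
ee_rot: [0.637, 0.771, 0.001, 0.0]
ft_force: [0.4, -0.6, 0.2]
width: 0.0005
grip_force: 0.0
```

```bash
cat >> h.py <<'E'
BOX=np.array([.4739,.0065]);BY=np.radians(10.65)
def b2w(x,y):  # box mm -> world m
    c,s=np.cos(BY),np.sin(BY); return BOX+np.array([c*x-s*y,s*x+c*y])/1000
def go(x,y,z,yaw=100.65):
    """print rotation about tool z (deg), then shift in tool axes after it (mm)"""
    s=ctrl.read_state();M=R.from_quat(s['ee_rot']).as_matrix();p=s['tool_pos']
    cy=np.degrees(np.arctan2(M[1,0],M[0,0]));a=np.radians(yaw)
    D=np.array([x,y,z])-p
    print('t %.2f'%s['time'],'pos',(p*1000).round(1),'yaw %.2f tilt %.2f'%(cy,np.degrees(np.arccos(-M[2,2]))),'w %.1f g %.1f'%(s['width']*1000,s['grip_force']),'F',s['ft_force'].round(1),'| rz %.2f'%-(yaw-cy),'dx %.1f dy %.1f dz %.1f'%tuple(1000*np.array([D[0]*np.cos(a)+D[1]*np.sin(a),D[0]*np.sin(a)-D[1]*np.cos(a),-D[2]])))
E
python3 - <<'E'
from h import *
go(*b2w(80,147),.084)
E
```

```text
t 3.10 pos [526.9 168.2 203.7] yaw 100.88 tilt 0.14 w 0.5 g 0.0 F [ 0.4 -0.6  0.2] | rz 0.23 dx -2.1 dy -2.0 dz 119.7
```

Request:
play_rows(
  motion=[
    [[-2,0,40,0,0,0,0],[0,0,40,0,0,0,0],[0,0,40,0,0,0,0],[0,0,0,0,0,0,0],[0,-8,0,0,0,0,0],[0,-8,0,0,0,0,0],[0,-8,0,0,0,0,0],[0,-8,0,0,0,0,0],[0,-8,0,0,0,0,0],[0,-8,0,0,0,0,0],[0,-8,0,0,0,0,0],[0,-8,0,0,0,0,0],[0,-8,0,0,0,0,0],[0,-8,0,0,0,0,0],[0,-8,0,0,0,0,0],[0,-6,0,0,0,0,0],[0,-3,0,0,0,0,0],[0,0,0,0,0,0,0]],
  ],
)

```text
time: 4.9
tool_pos: [0.4296, 0.144, 0.0837]
ee_rot: [0.638, 0.77, -0.0, -0.0]
ft_force: [0.2, -0.0, -0.4]
width: 0.0004
grip_force: 0.0
```

```bash
python3 - <<'E'
from h import *
go(*b2w(-16,147),.084)
im,d,m,C=grab('scene');cv2.imwrite('pics/s1.png',cv2.resize(im[260:360,200:360],None,fx=4,fy=4))
E
```

```text
t 4.90 pos [429.6 144.   83.7] yaw 100.67 tilt 0.03 w 0.4 g 0.0 F [ 0.2 -0.  -0.4] | rz 0.02 dx 3.6 dy 2.2 dz -0.3
```

View pics/s1.png

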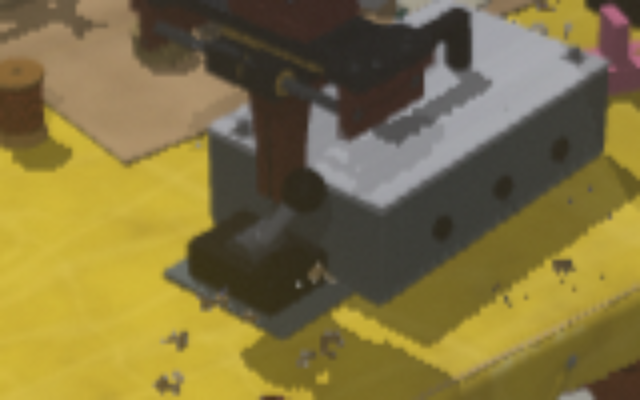

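The lever now leans toward the robot (ball at crop (305,190)), but there is no force at the stop yet. I'll push on gently to find it.

Request:
play_rows(
  motion=[
    [[0,-1,0,0,0,0,0],[0,-1,0,0,0,0,0],[0,-1,0,0,0,0,0],[0,0,0,0,0,0,0]],
  ],
)

```text
time: 5.35
tool_pos: [0.4289, 0.144, 0.084]
ee_rot: [0.638, 0.77, 0.001, 0.001]
ft_force: [5.8, 0.3, -3.1]
width: 0.0001
grip_force: 2.6
```

The stop is felt at 5.8 N, so the lever is OFF. Next I back off, rise and go over the handle.

Request:
play_rows(
  motion=[
    [[0,10,0,0,0,0,0],[0,8,-30,0,0,0,0],[0,0,-45,0,0,0,100],[0,0,-45,0,0,0,100],[-36,0,0,0,0,0,100],[-36,0,0,0,0,0,100],[-36,0,0,0,0,0,100],[-35,0,0,0,0,0,100],[0,0,0,0,0,0,100],[0,0,0,0,0,0,100]],
  ],
)

```text
time: 6.35
tool_pos: [0.4711, 0.0059, 0.2035]
ee_rot: [0.639, 0.769, -0.0, -0.001]
ft_force: [0.3, 0.0, -0.3]
width: 0.0612
grip_force: 0.0
```

```bash
cat > m2.py <<'E'
from h import *
im,d,m,C=grab('wrist');P=cloud(d,m,C);z=P[...,2]
q=P[(z>.106)&(z<.118)&(abs(P[...,0]-.474)<.08)&(abs(P[...,1])<.09)]
print(len(q),np.median(q[:,2]),cv2.minAreaRect((q[:,:2]*1000).astype(np.float32)))
q=P[(abs(z-.071)<.004)];print(cv2.minAreaRect((q[:,:2]*1000).astype(np.float32)))
im,d,m,C=grab('top');P=cloud(d,m,C);z=P[...,2]
bx=(P[...,:2]-BOX)@np.array([[np.cos(BY),-np.sin(BY)],[np.sin(BY),np.cos(BY)]])
k=(abs(bx[...,1]-.147)<.02)&(abs(bx[...,0])<.07)&(z>.085)&(z<.105)
print('ball box',np.median(bx[k],0),k.sum(),z[k].max() if k.any() else 0)
k=(z>-.03)&(z<.05)&(P[...,1]>.2);print('bench ymax',np.percentile(P[k][:,1],99.9),'xmin',np.percentile(P[k][:,0],.1))
k=(z>.02)&(z<.05)&(P[...,1]>.2)&(P[...,0]<.8);print('case',P[k].min(0),P[k].max(0))
go(*b2w(0,0),.098)
E
python3 m2.py
```

```text
2454 0.11284022732225829 ((473.9819030761719, 8.871910095214844), (13.733171463012695, 99.09632110595703), 10.516678810119629)
((470.6756591796875, 26.326454162597656), (142.7455596923828, 266.4234313964844), 10.61423397064209)
ball box [nan nan] 0 0
bench ymax 0.5410899741887825 xmin 0.2931003641312194
case [0.37940896 0.20059131 0.02008457] [0.71062921 0.36102073 0.04735796]
t 6.45 pos [471.    7.  203.5] yaw 100.68 tilt 0.06 w 68.5 g 0.0 F [ 0.3  0.5 -0.5] | rz 0.03 dx -1.0 dy 2.8 dz 105.5
  return _methods._mean(a, axis=axis, dtype=dtype,
  ret = um.true_divide(
```

Request:
play_rows(
  motion=[
    [[0,3,30,0,0,0,100],[0,0,30,0,0,0,100],[0,0,25,0,0,0,100],[0,0,20.5,0,0,0,100],[0,0,0,0,0,0,100],[0,0,0,0,0,0,0],[0,0,0,0,0,0,0],[0,0,0,0,0,0,0],[0,0,0,0,0,0,0],[0,0,0,0,0,0,0],[0,0,0,0,0,0,0],[0,0,0,0,0,0,0],[0,0,0,0,0,0,0]],
  ],
  squeeze=40,
)

```text
time: 7.75
tool_pos: [0.4742, 0.0069, 0.0982]
ee_rot: [0.638, 0.77, -0.0, -0.0]
ft_force: [-0.4, -0.2, 0.2]
width: 0.0271
grip_force: 0.0
```

```bash
python3 - <<'E'
from h import *
go(*b2w(0,0),.098)
E
```

```text
t 7.75 pos [474.2   6.9  98.2] yaw 100.67 tilt 0.00 w 27.1 g 0.0 F [-0.4 -0.2  0.2] | rz 0.02 dx -0.4 dy -0.4 dz 0.2
```

Request:
play_rows(
  motion=[
    [[0,0,0,0,0,0,0],[0,0,0,0,0,0,0],[0,0,0,0,0,0,0],[0,0,0,0,0,0,0],[0,0,0,0,0,0,0]],
  ],
)

```text
time: 8.25
tool_pos: [0.4739, 0.0069, 0.0981]
ee_rot: [0.638, 0.77, -0.0, -0.0]
ft_force: [-1.8, -1.3, 1.5]
width: 0.0137
grip_force: 40.0
```

```bash
python3 - <<'E'
from h import *
go(*b2w(0,0),.098)
E
```

```text
t 8.25 pos [473.9   6.9  98.1] yaw 100.67 tilt 0.04 w 13.7 g 40.0 F [-1.8 -1.3  1.5] | rz 0.02 dx -0.4 dy -0.0 dz 0.1
```

Request:
play_rows(
  motion=[
    [[0,0,-5,0,0,0,0],[0,0,-10,0,0,0,0],[0,0,-15,0,0,0,0],[0,0,-20,0,0,0,0],[0,0,-20,0,0,0,0],[0,0,-20,0,0,0,0],[20,1.5,0,0,0,0,0],[33,2.9,0,0,0,0,0],[34,3,0,0,0,-5,0]],
  ],
)

```text
time: 9.15
tool_pos: [0.4656, 0.0945, 0.1893]
ee_rot: [0.604, 0.797, 0.001, 0.001]
ft_force: [0.9, 0.5, -3.0]
width: 0.0137
grip_force: 40.0
```

```bash
python3 - <<'E'
from h import *
go(.44,.35,.034,180)
im,d,m,C=grab('top');P=cloud(d,m,C);np.savez('top1.npz',im=im,d=d,C=C);cv2.imwrite('pics/t1.png',cv2.resize(im[200:360,80:400],None,fx=2.4,fy=2.4))
E
```

```text
t 9.15 pos [465.6  94.5 189.3] yaw 105.64 tilt 0.10 w 13.7 g 40.0 F [ 0.9  0.5 -3. ] | rz -74.36 dx 25.6 dy 255.5 dz 155.3
```

View pics/t1.png

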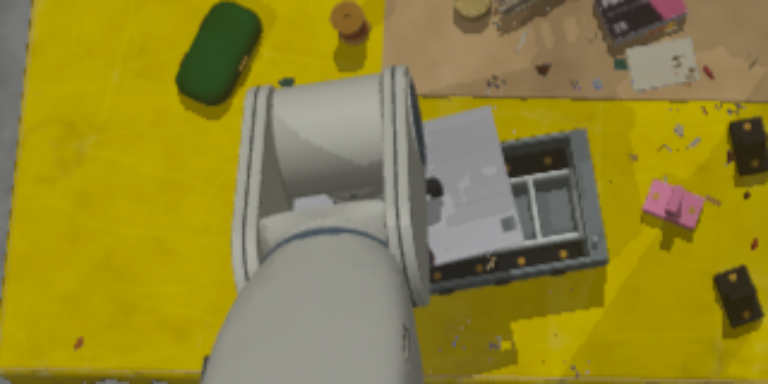

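The cover is up and the recesses show at crop (560,205). Next I carry it left, turn it and lower it.

Request:
play_rows(
  motion=[
    [[36,6.3,0,0,0,0,0],[36,6.3,0,0,0,0,0],[36,6.3,0,0,0,0,0],[36,6.3,0,0,0,0,0],[36,6.3,0,0,0,0,0],[36,6.3,0,0,0,0,0],[37,6.5,0,0,0,0,0],[0,0,8,0,0,-7.436,0],[0,0,10,0,0,-7.436,0],[0,0,10,0,0,-7.436,0],[0,0,10,0,0,-7.436,0],[0,0,10,0,0,-7.436,0],[0,0,10,0,0,-7.436,0],[0,0,10,0,0,-7.436,0],[0,0,10,0,0,-7.436,0],[0,0,10,0,0,-7.436,0],[0,0,10,0,0,-7.436,0],[0,0,0,0,0,0,0]],
  ],
)

```text
time: 11.0
tool_pos: [0.4391, 0.349, 0.0896]
ee_rot: [-0.001, 1.0, -0.001, -0.001]
ft_force: [-0.2, 0.7, -3.5]
width: 0.0137
grip_force: 40.0
```

```bash
python3 - <<'E'
from h import *
go(.44,.35,.0335,180)
E
```

```text
t 11.00 pos [439.1 349.   89.6] yaw -179.90 tilt 0.11 w 13.7 g 40.0 F [-0.2  0.7 -3.5] | rz -359.90 dx -0.9 dy 1.0 dz 56.1
```

Request:
play_rows(
  motion=[
    [[0,0,15,0,0,0,0],[0,0,15,0,0,0,0],[0,0,10,0,0,0,0],[0,0,6,0,0,0,0],[0,0,4,0,0,0,0],[0,0,3,0,0,0,0],[0,0,2,0,0,0,0],[0,0,1,0,0,0,0],[0,0,0,0,0,0,0]],
  ],
)

```text
time: 11.9
tool_pos: [0.4398, 0.3495, 0.0343]
ee_rot: [-0.0, 1.0, 0.0, 0.0]
ft_force: [0.8, -0.2, -3.1]
width: 0.0138
grip_force: 40.0
```

```bash
python3 - <<'E'
from h import *
go(.44,.35,.0325,180)
E
```

```text
t 11.90 pos [439.8 349.5  34.3] yaw -179.97 tilt 0.02 w 13.8 g 40.0 F [ 0.8 -0.2 -3.1] | rz -359.97 dx -0.2 dy 0.5 dz 1.8
```

Request:
play_rows(
  motion=[
    [[0,0,1,0,0,0,0],[0,0,1,0,0,0,0],[0,0,0,0,0,0,0],[0,0,0,0,0,0,45],[0,0,0,0,0,0,45],[0,0,0,0,0,0,45],[0,0,0,0,0,0,45],[0,0,0,0,0,0,45],[0,0,0,0,0,0,45]],
  ],
)

```text
time: 12.8
tool_pos: [0.4397, 0.3494, 0.0322]
ee_rot: [-0.0, 1.0, 0.0, 0.0]
ft_force: [-0.2, -0.6, 0.4]
width: 0.0392
grip_force: 0.0
```

Request:
play_rows(
  motion=[
    [[0,0,-10,0,0,0,45],[0,0,-30,0,0,0,45],[0,0,-40,0,0,0,45],[0,0,-40,0,0,7.935,45],[0,0,-45,0,0,7.935,45],[0,0,-45,0,0,7.935,45],[0,0,-20,0,0,7.935,45],[0,0,0,0,0,7.935,45],[0,0,0,0,0,7.935,45],[0,0,0,0,0,7.935,45],[0,0,0,0,0,7.935,45],[0,0,0,0,0,7.935,45],[0,0,0,0,0,7.935,45],[0,0,0,0,0,0,45]],
  ],
)

```text
time: 14.2
tool_pos: [0.4395, 0.3493, 0.2629]
ee_rot: [0.639, 0.769, 0.0, 0.0]
ft_force: [0.8, 1.0, 0.0]
width: 0.0394
grip_force: 0.0
```

```bash
python3 - <<'E'
from h import *
go(*b2w(0,-65),.26)
E
```

```text
t 14.20 pos [439.5 349.3 262.9] yaw 100.62 tilt 0.03 w 39.4 g 0.0 F [0.8 1.  0. ] | rz -0.03 dx -408.2 dy -29.6 dz 2.9
```

Request:
play_rows(
  motion=[
    [[-42,-3.7,0,0,0,0,45],[-42,-3.7,0,0,0,0,45],[-42,-3.7,0,0,0,0,45],[-42,-3.7,0,0,0,0,45],[-42,-3.7,0,0,0,0,45],[-42,-3.7,0,0,0,0,45],[-42,-3.7,0,0,0,0,45],[-42,-3.7,0,0,0,0,45],[0,0,0,0,0,0,45],[0,0,0,0,0,0,45],[0,0,0,0,0,0,45]],
  ],
)

```text
time: 15.3
tool_pos: [0.4728, 0.0143, 0.2624]
ee_rot: [0.637, 0.771, 0.0, -0.0]
ft_force: [-0.3, 0.5, 0.6]
width: 0.0395
grip_force: 0.0
```

```bash
cat > m3.py <<'E'
from h import *
go(*b2w(0,10),.26)
im,d,m,C=grab('wrist');P=cloud(d,m,C);np.savez('w3.npz',im=im,d=d,C=C);cv2.imwrite('pics/w3.png',im)
z=P[...,2];
Rb=np.array([[np.cos(BY),-np.sin(BY)],[np.sin(BY),np.cos(BY)]])
B=(P[...,:2]-BOX)@Rb*1000
k=(abs(z-.066)<.003)&(abs(B[...,0])<85)&(abs(B[...,1])<125)
r=cv2.minAreaRect((P[k][:,:2]*1000).astype(np.float32));print('rim',r,np.median(z[k]))
ins=(abs(B[...,0])<30)&(abs(B[...,1])<92)
for lo,hi,n in ((.002,.012,'floor'),(.02,.03,'ribs')):
    k=ins&(z>lo)&(z<hi);print(n,k.sum(),np.median(z[k]))
    h,_=np.histogram(B[k][:,1],np.arange(-96,98,4));print(h)
    if n=='floor':
        _,lab,st,cc=cv2.connectedComponentsWithStats(((abs(B[...,0])<60)&(abs(B[...,1])<92)&(z>.001)&(z<.013)).astype(np.uint8))
        for i in range(1,len(st)):
            if st[i,4]>500: q=B[lab==i];print(cv2.minAreaRect(q.astype(np.float32)),q.min(0),q.max(0))
E
python3 m3.py
```

```text
t 15.30 pos [472.8  14.3 262.4] yaw 100.80 tilt 0.02 w 39.5 g 0.0 F [-0.3  0.5  0.6] | rz 0.15 dx 2.1 dy -0.3 dz 2.4
rim ((474.22125244140625, 8.595863342285156), (142.3396453857422, 229.381103515625), 10.795065879821777) 0.06615653520952325
floor 6504 0.0063325153861382155
[  0   1 200 142 142 145 146 149 145 155 112   0   0 105 151 161 169 161
 156 151 172 175 101   0   0 188 159 197 153 179 178 166 197 157 155   0
  86 170 193 210 159 212 211 159 214 214 108   0]
((0.6613826751708984, 70.33336639404297), (64.23088073730469, 39.34234619140625), 0.12338767200708389) [-31.44950337  50.61976186] [32.78548193 90.06368014]
((0.7466297149658203, 23.581066131591797), (64.18453979492188, 38.07612228393555), 0.024088578298687935) [-31.33945883   4.54434025] [32.84179562 42.62729941]
((0.8749332427978516, -23.630718231201172), (64.17985534667969, 36.189762115478516), 0.17985866963863373) [-31.16963087 -41.71564549] [33.01071016 -5.51486435]
((0.9162521362304688, -70.3909912109375), (35.29021453857422, 64.53258514404297), 89.59930419921875) [-31.22585665 -88.00728177] [ 33.07238466 -52.52067067]
ribs 1292 0.025470981742355014
[  0 159 129   0   0   0   0   0   0   0   0   0 101 205   0   0   0   0
   0   0   0   0   0  53 180  81   0   0   0   0   0   0   0   0   0 164
 164   0   0   0   0   0   0   0   0   0  56   0]
```

View pics/w3.png

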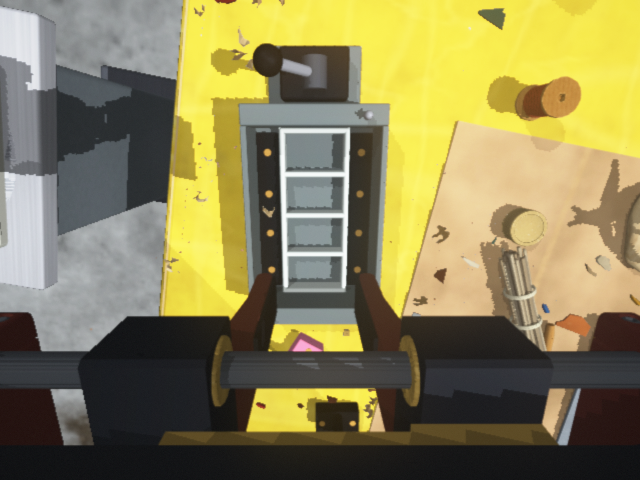

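The wrist view shows the lever OFF (ball at (266,60)) and four empty recesses at (313,150), (313,195), (313,232) and (313,268). The recess pitch is 46 mm and the rim centre is (474.2, 8.6) in the wrist camera's frame. That is 2 mm from the top view in y, so I'll measure the modules with the wrist camera too and the offset cancels. Now to the first module.

Request:
play_rows(
  motion=[
    [[-41,3.3,0,0,0,0,45],[-41,3.3,0,0,0,0,45],[-41,3.3,0,0,0,0,45],[-41,3.3,0,0,0,0,45],[-41,3.3,0,0,0,0,45],[-41,3.3,10,0,0,0,45],[-41,3.3,20,0,0,0,45],[-41,3.3,25,0,0,0,45],[-41,3.3,25,0,0,0.6,45],[0,0,0,0,0,0,45],[0,0,0,0,0,0,45]],
  ],
)

```text
time: 16.45
tool_pos: [0.5705, -0.3423, 0.1808]
ee_rot: [0.642, 0.767, -0.0, -0.001]
ft_force: [1.1, 0.6, 0.7]
width: 0.0392
grip_force: 0.0
```

```bash
sed -i 's/^BOX=.*/BOX=np.array([.4742,.0086]);BY=np.radians(10.7)/; s/yaw=100.65/yaw=100.7/' h.py
cat >> h.py <<'E'
def module(x,y,r=.04,n='wrist',zlo=.045,zhi=.062):
    im,d,m,C=grab(n);P=cloud(d,m,C)
    k=(P[...,2]>zlo)&(P[...,2]<zhi)&(np.hypot(P[...,0]-x,P[...,1]-y)<r)&(im.max(2)<110)
    q=P[k];k=abs(P[...,2]-np.median(q[:,2]))<.004;k&=(np.hypot(P[...,0]-x,P[...,1]-y)<r)
    q=P[k];(cx,cy),(w,h),a=cv2.minAreaRect((q[:,:2]*1000).astype(np.float32))
    if w>h: a+=90
    yaw=(a+90)%180
    print('rib n %d'%len(q),'z %.4f'%np.median(q[:,2]),'c %.1f %.1f'%(cx,cy),'size %.1f %.1f toolyaw %.1f'%(min(w,h),max(w,h),yaw))
    return cx/1000,cy/1000,yaw
E
python3 - <<'E'
from h import *
x,y,a=module(.5583,-.2735)
go(x,y,.035,a)
im,d,m,C=grab('top');P=cloud(d,m,C);z=P[...,2]
k=(P[...,1]>.23)&(P[...,1]<.47)&(P[...,0]<.57)&(z<.008)&(z>.003)
c=max(cv2.findContours(cv2.dilate(k.astype(np.uint8),np.ones((3,3))),0,1)[0],key=cv2.contourArea)
print('cover',cv2.minAreaRect((ray(c[:,0],.005,m,C)[:,:2]*1000).astype(np.float32)))
E
```

```text
rib n 611 z 0.0540 c 559.3 -272.1 size 11.7 29.2 toolyaw 100.4
t 16.50 pos [ 570.8 -341.9  182. ] yaw 100.18 tilt 0.07 w 39.6 g 0.0 F [-0.8  1.2 -0.1] | rz -0.22 dx 70.6 dy 1.3 dz 147.0
cover ((435.7136535644531, 350.3249206542969), (245.94956970214844, 273.8793029785156), 89.97606658935547)
```

Request:
play_rows(
  motion=[
    [[35,0.7,20,0,0,-0.2,45],[35.6,0.6,30,0,0,0,45],[0,0,35,0,0,0,45],[0,0,35,0,0,0,45],[0,0,20,0,0,0,45],[0,0,7,0,0,0,45],[0,0,0,0,0,0,0],[0,0,0,0,0,0,0],[0,0,0,0,0,0,0],[0,0,0,0,0,0,0],[0,0,0,0,0,0,0],[0,0,0,0,0,0,0]],
  ],
  squeeze=40,
)

```text
time: 17.75
tool_pos: [0.5598, -0.274, 0.0366]
ee_rot: [0.641, 0.768, 0.0, 0.001]
ft_force: [-1.3, 0.3, 7.6]
width: 0.0121
grip_force: 40.0
```

```bash
python3 - <<'E'
from h import *
go(*b2w(0,-69),.13)
E
```

```text
t 17.75 pos [ 559.8 -274.    36.6] yaw 100.28 tilt 0.09 w 12.1 g 40.0 F [-1.3  0.3  7.6] | rz -0.42 dx 224.6 dy -31.7 dz -93.4
```

The grip is firm at 12.1 mm. The pose readings carry about 1 mm of noise, so I'll work in tool-frame camera measurements: the held module's edge and the box rim in one picture. Lift and hover over the box.

Request:
play_rows(
  motion=[
    [[0,0,-10,0,0,-0.4,0],[0,0,-30,0,0,0,0],[0,0,-40,0,0,0,0],[0,0,-44,0,0,0,0],[41.8,-4.5,0,0,0,0,0],[41.8,-4.5,0,0,0,0,0],[41.8,-4.5,0,0,0,0,0],[41.8,-4.5,0,0,0,0,0],[41.8,-4.5,0,0,0,0,0],[41.8,-4.5,0,0,0,0,0],[41.8,-4.5,0,0,0,0,0],[0,0,0,0,0,0,0],[0,0,0,0,0,0,0],[0,0,0,0,0,0,0]],
  ],
)

```text
time: 19.15
tool_pos: [0.4747, 0.0074, 0.1597]
ee_rot: [0.638, 0.77, 0.0, 0.001]
ft_force: [0.2, 0.6, -1.2]
width: 0.0118
grip_force: 40.0
```

```bash
cat >> h.py <<'E'
def tcloud(tag=None):
    s=ctrl.read_state();im,d=ctrl.read_camera('wrist');m=ctrl.camera_model('wrist')
    P=cloud(d,m,np.array(m['tool_from_camera']))*1000
    if tag: cv2.imwrite(f'pics/{tag}.png',im)
    P[d<=0]=1e4
    return im,P,s['tool_pos'][2]*1000
def rect(q):
    (cx,cy),(w,h),a=cv2.minAreaRect(q[:,:2].astype(np.float32))
    return np.array([cx,cy]),w,h,a
E
cat > held.py <<'E'
from h import *
im,P,zt=tcloud('held'); X,Y,Z=P[...,0],P[...,1],P[...,2]
go(*b2w(0,-1),.16)
k=(abs(X)<45)&(abs(Y)<40)&(Z>5)&(Z<60);print('below tool',k.sum())
for lo in range(-25,60,5):
    k=(abs(X)<45)&(abs(Y)<40)&(Z>lo)&(Z<lo+5)
    if k.sum()>20:print(lo,k.sum(),'x',np.percentile(X[k],[1,99]).round(1),'y',np.percentile(Y[k],[1,99]).round(1))
k=(abs(zt-Z-66)<6)&(abs(Y)<110)&(X>-120)&(X<220)
zr=np.median((zt-Z)[k]);print('rim z',zr);c,w,h,a=rect(P[k]);print('rim',c.round(1),w,h,a,'x',X[k].max(),'y',Y[k].min(),Y[k].max())
E
python3 held.py
```

```text
t 19.20 pos [474.7   7.1 159.5] yaw 100.63 tilt 0.05 w 11.9 g 40.0 F [-0.6  0.  -1.5] | rz -0.07 dx 0.5 dy -0.2 dz -0.5
below tool 5232
-25 325 x [-1.3 11.9] y [-14.3  16.7]
-20 1997 x [-11.6  17.1] y [-12.   14.8]
-15 331 x [ 7.7 17.4] y [-13.2  15.8]
-10 291 x [ 9.3 17.4] y [-13.1  15.9]
-5 256 x [ 9.6 17.3] y [-13.1  15.7]
0 236 x [ 9.2 17.3] y [-12.8  15.8]
5 207 x [ 9.8 17.4] y [-13.   15.7]
10 282 x [-11.9  19.2] y [-26.   28.1]
15 3873 x [-13.9  20.2] y [-28.2  30.8]
20 329 x [19.6 20.5] y [-27.8  30. ]
25 303 x [19.6 20.5] y [-27.3  30.4]
30 237 x [19.7 20.4] y [-27.4  29.9]
rim z 66.16776119570346
rim [47.1 -0.5] 210.884521484375 142.9860382080078 0.24432311952114105 x 152.61300167421177 y -72.18518237142122 70.63470999691678
```

View pics/held.png

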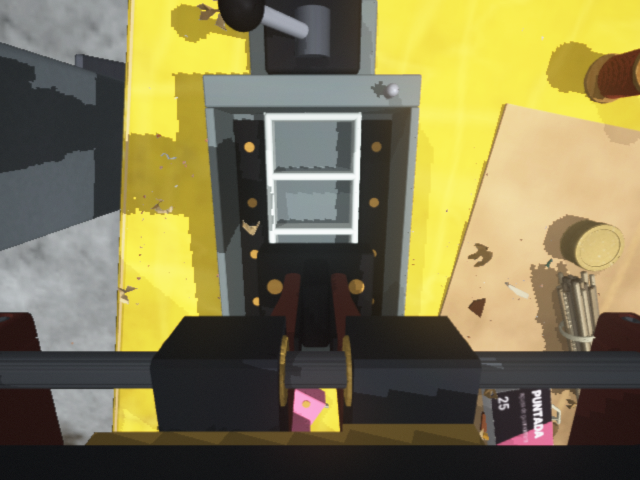

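The held module and the recesses share one view: module face at row 245, far recess at (315,143). I'll compute the offset between them more carefully.

```bash
cat > held.py <<'E'
from h import *
import sys
ry=float(sys.argv[1])   # recess y in box frame, mm
def mid(P,k,ax,e=1):
    v=P[...,ax][k];return np.percentile(v,[e,100-e])
im,P,zt=tcloud(); X,Y,Z=P[...,0],P[...,1],P[...,2]
b=(abs(X)<30)&(abs(Y)<45)&(Z>11)&(Z<20)
f=(abs(X)<30)&(abs(Y)<22)&(Z>20)&(Z<34)
my=mid(P,b,1,.5);mx=np.median(X[f]);print('module y',my.round(1),my.mean().round(2),'front x',mx.round(2))
M=np.array([mx-18,my.mean()])
zb=zt-Z
k=(abs(zb-66)<4)&(abs(Y)<90)&(X>-130)&(X<130-ry+70)
q=P[k]
# rim: outer side edges per x-slice, far edge per y-slice
xs=np.arange(10,130,4);L=[];H=[]
far=None
ex=[q[(abs(q[:,1]-y)<2)][:,0].max() for y in range(-60,61,4) if y not in range(-100,-100)]
for x in range(int(np.median(ex))-90,int(np.median(ex))-15,4):
    s=q[abs(q[:,0]-x)<2][:,1]
    if len(s)>5:L.append((x,s.min()));H.append((x,s.max()))
L,H=np.array(L),np.array(H)
lp=np.polyfit(L[:,0],L[:,1],1);hp=np.polyfit(H[:,0],H[:,1],1)
print('far edge',np.median(ex),np.std(ex).round(2),'width',np.mean(H[:,1]-L[:,1]).round(1),'slopes',lp[0].round(4),hp[0].round(4))
s=(lp[0]+hp[0])/2
fx=np.median(ex); tx=fx-(115-ry)
ty=np.polyval((lp+hp)/2,tx)
print('recess tool',round(tx,1),round(ty,1),'box yaw in tool deg',np.degrees(s).round(2),'| module->recess d',(np.array([tx,ty])-M).round(1),'zt',zt)
k=(zb>1)&(zb<12)&(abs(Y-ty)<40)&(abs(X-tx)<23)
if k.sum()>100:print('floor x',mid(P,k,0),'y',mid(P,k,1),mid(P,k,1).mean())
E
python3 held.py 69
```

```text
module y [-28.3  31. ] 1.33 front x 20.08
far edge 115.87305212826112 0.07 width 141.6 slopes -0.0047 -0.0034
recess tool 69.9 -0.6 box yaw in tool deg -0.23 | module->recess d [67.8 -1.9] zt 159.5116173238964
floor x [50.4038419  90.25526628] y [-32.55330427  31.37941946] -0.5869424044959501
```

Request:
play_rows(
  motion=[
    [[34,-1,0,0,0,-0.2,0],[34,-0.9,0,0,0,0,0],[0,0,15,0,0,0,0],[0,0,15,0,0,0,0],[0,0,15,0,0,0,0],[0,0,0,0,0,0,0],[0,0,0,0,0,0,0],[0,0,0,0,0,0,0]],
  ],
)

```text
time: 20.05
tool_pos: [0.4602, 0.0741, 0.1148]
ee_rot: [0.637, 0.771, 0.0, 0.0]
ft_force: [0.5, 0.7, -1.0]
width: 0.012
grip_force: 40.0
```

```bash
python3 held.py 69
```

```text
module y [-28.3  31. ] 1.34 front x 20.06
far edge 47.98411433530546 10.75 width 141.6 slopes 0.0049 0.0029
recess tool 2.0 1.3 box yaw in tool deg 0.22 | module->recess d [-0.1 -0. ] zt 114.7888128541139
floor x [-1.1701701  14.18566431] y [-30.65881318  33.32805041] 1.3346186154254838
```

Residual is (-0.1, 0.0) mm at low height. Inserting.

Request:
play_rows(
  motion=[
    [[0,0,20,0,0,0,0],[0,0,20,0,0,0,0],[0,0,10,0,0,0,0],[0,0,4,0,0,0,0],[0,0,4,0,0,0,0],[0,0,4,0,0,0,0],[0,0,4,0,0,0,0],[0,0,4,0,0,0,0],[0,0,2,0,0,0,0],[0,0,0,0,0,0,0]],
  ],
)

```text
time: 21.1
tool_pos: [0.4595, 0.0745, 0.0425]
ee_rot: [0.637, 0.771, -0.0, -0.0]
ft_force: [-2.1, -0.1, 6.0]
width: 0.0117
grip_force: 40.0
```

Request:
play_rows(
  motion=[
    [[0,0,1,0,0,0,0],[0,0,1,0,0,0,0],[0,0,1,0,0,0,0],[0,0,0,0,0,0,0]],
  ],
)

```text
time: 21.5
tool_pos: [0.4595, 0.0745, 0.0424]
ee_rot: [0.637, 0.771, 0.0, 0.0]
ft_force: [-12.7, -2.8, 50.9]
width: 0.0118
grip_force: 40.0
```

Seated: 51 N press, with the TCP 5.8 mm above its bench-grip height, which matches the floor at 6 mm. Release, lift and go to the next module.

Request:
play_rows(
  motion=[
    [[0,0,-3,0,0,0,0],[0,0,0,0,0,0,45],[0,0,0,0,0,0,45],[0,0,0,0,0,0,45],[0,0,0,0,0,0,45],[0,0,-20,0,0,0,45],[0,0,-38,0,0,0,45],[0,0,-40,0,0,0,45],[0,0,-38,0,0,0,45]],
  ],
)

```text
time: 22.4
tool_pos: [0.4591, 0.0744, 0.1793]
ee_rot: [0.637, 0.771, -0.0, -0.0]
ft_force: [1.0, 0.8, 0.5]
width: 0.0395
grip_force: 0.0
```

Request:
play_rows(
  motion=[
    [[-38.6,-11.6,0,0,0,0,45],[-38.6,-11.6,0,0,0,0,45],[-38.6,-11.6,0,0,0,0,45],[-38.6,-11.6,0,0,0,0,45],[-38.6,-11.6,0,0,0,0,45],[-38.6,-11.6,0,0,0,0,45],[-38.6,-11.6,0,0,0,0,45],[-38.6,-11.6,0,0,0,0,45],[-38.6,-11.6,0,0,0,0,45],[-38.6,-11.6,0,0,0,0,45],[0,0,0,0,0,-4.5,45],[0,0,0,0,0,-4.4,45],[0,0,0,0,0,0,45],[0,0,0,0,0,0,45]],
  ],
)

```text
time: 23.8
tool_pos: [0.4183, -0.3263, 0.1778]
ee_rot: [0.576, 0.817, 0.0, -0.0]
ft_force: [-0.8, 0.5, 0.9]
width: 0.0393
grip_force: 0.0
```

```bash
cat > near.py <<'E'
from h import *
# module in tool frame: rib top ~54 mm above bench; correct for finger-centre bias (camera shows finger centre at y=1.35, x ~2 unknown)
im,P,zt=tcloud();X,Y,Z=P[...,0],P[...,1],P[...,2];zb=zt-Z
k=(abs(zb-54)<5)&(abs(X-70)<45)&(abs(Y)<45)&(im.max(2)<110)
c,w,h,a=rect(P[k])
if w>h:a-=90   # thin side direction relative to tool x..
th=a+90 if a<-45 else a
print('rib tool',c.round(1),'size',round(min(w,h),1),round(max(w,h),1),'z',np.median(zb[k]).round(1),'angle raw',round(a,1),'zt',zt.round(1))
im,d,m,C=grab('top');Q=cloud(d,m,C)
for (x,y) in [(.5204,-.3965),(.3938,-.260),(.4100,-.3486),(.5583,-.2735)]:
    q=Q[(Q[...,2]>.042)&(Q[...,2]<.065)&(np.hypot(Q[...,0]-x,Q[...,1]-y)<.05)&(im.max(2)<110)]
    if len(q)>15:print('top',cv2.minAreaRect((q[:,:2]*1000).astype(np.float32)))
hb=Q[(Q[...,2]>.05)&(Q[...,2]<.064)&(np.hypot(Q[...,0]-.46,Q[...,1]-.0745)<.02)]
if len(hb):print('seated rib z',np.median(hb[:,2]))
go(.4174,-.326,.18,109.6)
E
python3 near.py
```

```text
rib tool [71.7  0. ] size 11.7 29.5 z 54.0 angle raw -89.9 zt 177.8
seated rib z 0.05823522685245752
t 23.90 pos [ 418.5 -326.2  178. ] yaw 109.72 tilt 0.02 w 39.9 g 0.0 F [-0.3  0.5  0.3] | rz 0.12 dx 0.5 dy -0.9 dz -2.0
```

The rib sits at tool (71.7, 0.0), aligned, 54 mm high. Grasp it.

Request:
play_rows(
  motion=[
    [[35,-0.7,20,0,0,0,45],[35,-0.7,30,0,0,0,45],[0,0,35,0,0,0,45],[0,0,33,0,0,0,45],[0,0,16,0,0,0,45],[0,0,6,0,0,0,45],[0,0,0,0,0,0,0],[0,0,0,0,0,0,0],[0,0,0,0,0,0,0],[0,0,0,0,0,0,0],[0,0,0,0,0,0,0],[0,0,0,0,0,0,0]],
  ],
)

```text
time: 25.1
tool_pos: [0.394, -0.2615, 0.0391]
ee_rot: [0.575, 0.818, 0.0, 0.001]
ft_force: [-0.6, 0.9, 7.3]
width: 0.0119
grip_force: 40.0
```

```bash
python3 - <<'E'
from h import *
go(*b2w(0,-1),.16)
E
```

```text
t 25.10 pos [ 394.  -261.5   39.1] yaw 109.77 tilt 0.10 w 11.9 g 40.0 F [-0.6  0.9  7.3] | rz 9.07 dx 249.5 dy 129.0 dz -120.9
```

Request:
play_rows(
  motion=[
    [[0,0,-10,0,0,0,0],[0,0,-30,0,0,3,0],[0,0,-40,0,0,3,0],[0,0,-41,0,0,3.1,0],[39,18.4,0,0,0,0,0],[39,18.4,0,0,0,0,0],[39,18.4,0,0,0,0,0],[39,18.4,0,0,0,0,0],[39,18.4,0,0,0,0,0],[39,18.4,0,0,0,0,0],[39,18.4,0,0,0,0,0],[0,0,15,0,0,0,0],[0,0,15,0,0,0,0],[0,0,10,0,0,0,0],[0,0,0,0,0,0,0],[0,0,0,0,0,0,0],[0,0,0,0,0,0,0]],
  ],
)

```text
time: 26.8
tool_pos: [0.4698, 0.0307, 0.1198]
ee_rot: [0.638, 0.77, 0.0, 0.0]
ft_force: [-0.2, 0.5, -1.0]
width: 0.012
grip_force: 40.0
```

```bash
python3 held.py 23
```

```text
module y [-28.2  30.9] 1.34 front x 20.78
far edge 91.85573469459996 12.07 width 141.7 slopes -0.0005 -0.0004
recess tool -0.1 -0.1 box yaw in tool deg -0.03 | module->recess d [-2.9 -1.5] zt 119.80355222234722
floor x [-0.14523735 16.22483312] y [-31.97744946  31.89441376] -0.041517848808100055
```

Request:
play_rows(
  motion=[
    [[-2.9,-1.5,0,0,0,0,0],[0,0,20,0,0,0,0],[0,0,20,0,0,0,0],[0,0,11,0,0,0,0],[0,0,4,0,0,0,0],[0,0,4,0,0,0,0],[0,0,4,0,0,0,0],[0,0,4,0,0,0,0],[0,0,4,0,0,0,0],[0,0,4,0,0,0,0],[0,0,1,0,0,0,0],[0,0,1,0,0,0,0],[0,0,0,0,0,0,0]],
  ],
)

```text
time: 28.15
tool_pos: [0.4687, 0.0279, 0.0446]
ee_rot: [0.638, 0.77, 0.0, 0.0]
ft_force: [-8.6, -1.5, 38.4]
width: 0.012
grip_force: 40.0
```

Request:
play_rows(
  motion=[
    [[0,0,-3,0,0,0,0],[0,0,0,0,0,0,45],[0,0,0,0,0,0,45],[0,0,0,0,0,0,45],[0,0,0,0,0,0,45],[0,0,-20,0,0,0,45],[0,0,-38,0,0,0,45],[0,0,-40,0,0,0,45],[0,0,-36,0,0,0,45]],
  ],
)

```text
time: 29.05
tool_pos: [0.4682, 0.0279, 0.1805]
ee_rot: [0.638, 0.77, -0.0, -0.0]
ft_force: [0.5, -0.4, -0.1]
width: 0.0396
grip_force: 0.0
```

Request:
play_rows(
  motion=[
    [[-41.1,-4,0,0,0,0,45],[-41.1,-4,0,0,0,0,45],[-41.1,-4,0,0,0,0,45],[-41.1,-4,0,0,0,0,45],[-41.1,-4,0,0,0,0,45],[-41.1,-4,0,0,0,0,45],[-41.1,-4,0,0,0,0,45],[-41.1,-4,0,0,0,0,45],[-41.1,-4,0,0,0,0,45],[-41.1,-4,0,0,0,0,45],[-41.1,-4,0,0,0,0,45],[-41.1,-4,0,0,0,0,45],[0,0,0,0,0,8.4,45],[0,0,0,0,0,8.4,45],[0,0,0,0,0,0,45],[0,0,0,0,0,0,45]],
  ],
)

```text
time: 30.65
tool_pos: [0.5125, -0.4654, 0.1787]
ee_rot: [0.742, 0.67, -0.0, -0.0]
ft_force: [0.5, 0.0, 0.0]
width: 0.0397
grip_force: 0.0
```

```bash
python3 near.py
```

```text
rib tool [69.7  1.6] size 11.5 29.1 z 54.1 angle raw 89.8 zt 178.7
top ((520.7023315429688, -396.98272705078125), (30.674928665161133, 12.348971366882324), 84.30555725097656)
seated rib z 0.05797626561184166
t 30.75 pos [ 512.8 -465.3  179. ] yaw 84.07 tilt 0.02 w 39.7 g 0.0 F [0.8 0.1 0.8] | rz -25.53 dx 163.2 dy -43.1 dz -1.0
```

Request:
play_rows(
  motion=[
    [[34,0.3,20,0,0,0,45],[34,0,30,0,0,0,45],[0,0,35,0,0,0,45],[0,0,33,0,0,0,45],[0,0,16,0,0,0,45],[0,0,7,0,0,0,45],[0,0,0,0,0,0,0],[0,0,0,0,0,0,0],[0,0,0,0,0,0,0],[0,0,0,0,0,0,0],[0,0,0,0,0,0,0],[0,0,0,0,0,0,0]],
  ],
)

```text
time: 31.95
tool_pos: [0.5208, -0.3987, 0.0395]
ee_rot: [0.744, 0.668, 0.0, 0.001]
ft_force: [-0.9, 0.3, 6.1]
width: 0.0117
grip_force: 40.0
```

```bash
python3 - <<'E'
from h import *
go(*b2w(0,-23),.16)
E
```

```text
t 31.95 pos [ 520.8 -398.7   39.5] yaw 83.89 tilt 0.10 w 11.7 g 40.0 F [-0.9  0.3  6.1] | rz -16.81 dx 385.8 dy 29.8 dz -120.5
```

Request:
play_rows(
  motion=[
    [[0,0,-10,0,0,0,0],[0,0,-30,0,0,-5.6,0],[0,0,-40,0,0,-5.6,0],[0,0,-41,0,0,-5.6,0],[38.3,2.85,0,0,0,0,0],[38.3,2.85,0,0,0,0,0],[38.3,2.85,0,0,0,0,0],[38.3,2.85,0,0,0,0,0],[38.3,2.85,0,0,0,0,0],[38.3,2.85,0,0,0,0,0],[38.3,2.85,0,0,0,0,0],[38.3,2.85,0,0,0,0,0],[38.3,2.85,0,0,0,0,0],[38.3,2.85,0,0,0,0,0],[0,0,15,0,0,0,0],[0,0,15,0,0,0,0],[0,0,10,0,0,0,0],[0,0,0,0,0,0,0],[0,0,0,0,0,0,0]],
  ],
)

```text
time: 33.85
tool_pos: [0.4774, -0.0166, 0.1194]
ee_rot: [0.638, 0.77, -0.0, -0.0]
ft_force: [-0.2, 0.0, -1.8]
width: 0.0118
grip_force: 40.0
```

```bash
python3 held.py -23
```

```text
module y [-28.1  30.8] 1.33 front x 20.11
far edge 139.77842194061938 0.16 width 141.8 slopes -0.0029 -0.0056
recess tool 1.8 1.6 box yaw in tool deg -0.24 | module->recess d [-0.3  0.3] zt 119.41649953771523
floor x [-0.76590156 18.50930088] y [-30.42771261  33.45485202] 1.5135697026151451
```

Request:
play_rows(
  motion=[
    [[-0.3,0.3,0,0,0,-0.2,0],[0,0,20,0,0,0,0],[0,0,20,0,0,0,0],[0,0,11,0,0,0,0],[0,0,4,0,0,0,0],[0,0,4,0,0,0,0],[0,0,4,0,0,0,0],[0,0,4,0,0,0,0],[0,0,4,0,0,0,0],[0,0,3,0,0,0,0],[0,0,1,0,0,0,0],[0,0,1,0,0,0,0],[0,0,0,0,0,0,0]],
  ],
)

```text
time: 35.2
tool_pos: [0.4777, -0.0166, 0.0454]
ee_rot: [0.637, 0.771, 0.0, 0.0]
ft_force: [-8.9, 0.8, 33.4]
width: 0.0121
grip_force: 40.0
```

Request:
play_rows(
  motion=[
    [[0,0,-3,0,0,0,0],[0,0,0,0,0,0,45],[0,0,0,0,0,0,45],[0,0,0,0,0,0,45],[0,0,0,0,0,0,45],[0,0,-20,0,0,0,45],[0,0,-38,0,0,0,45],[0,0,-40,0,0,0,45],[0,0,-35,0,0,0,45]],
  ],
)

```text
time: 36.1
tool_pos: [0.4775, -0.0166, 0.1806]
ee_rot: [0.637, 0.771, -0.0, -0.0]
ft_force: [0.3, -0.8, -0.4]
width: 0.0398
grip_force: 0.0
```

Request:
play_rows(
  motion=[
    [[-37.4,-16.4,0,0,0,0,45],[-37.4,-16.4,0,0,0,0,45],[-37.4,-16.4,0,0,0,0,45],[-37.4,-16.4,0,0,0,0,45],[-37.4,-16.4,0,0,0,0,45],[-37.4,-16.4,0,0,0,0,45],[-37.4,-16.4,0,0,0,0,45],[-37.4,-16.4,0,0,0,0,45],[-37.4,-16.4,0,0,0,0,45],[-37.4,-16.4,0,0,0,0,45],[0,0,0,0,0,7.725,45],[0,0,0,0,0,7.725,45],[0,0,0,0,0,7.725,45],[0,0,0,0,0,7.725,45],[0,0,0,0,0,0,45],[0,0,0,0,0,0,45]],
  ],
)

```text
time: 37.7
tool_pos: [0.3871, -0.4148, 0.1789]
ee_rot: [0.818, 0.575, -0.0, -0.0]
ft_force: [-0.2, -0.5, -0.6]
width: 0.0393
grip_force: 0.0
```

```bash
python3 near.py; python3 - <<'E'
from h import *
im,d,m,C=grab('top');cv2.imwrite('pics/t2.png',cv2.resize(im[150:370,70:530],None,fx=1.7,fy=1.7))
E
```

```text
rib tool [70.8 -0.7] size 12.0 29.9 z 54.1 angle raw 84.8 zt 178.9
top ((410.64031982421875, -348.79437255859375), (30.38132667541504, 13.571090698242188), 75.99662017822266)
seated rib z 0.05851253018091196
t 37.80 pos [ 387.1 -414.8  179. ] yaw 70.14 tilt 0.01 w 39.4 g 0.0 F [-0.1 -0.2  0.8] | rz -39.46 dx 73.5 dy 58.3 dz -1.0
```

View pics/t2.png

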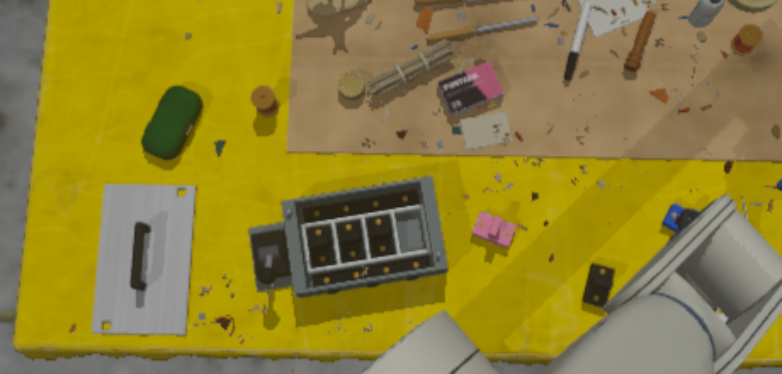

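The picture shows three modules seated at crop (318,243), (350,238) and (381,234). The cover lies flat with its handle up at (145,258), and the last black module is at (598,284), about 5° off the tool yaw. I'll correct the yaw and grasp.

Request:
play_rows(
  motion=[
    [[0,0,0,0,0,-5.2,45],[34.5,2.1,20,0,0,0,45],[34.2,2.1,30,0,0,0,45],[0,0,35,0,0,0,45],[0,0,33,0,0,0,45],[0,0,16,0,0,0,45],[0,0,7,0,0,0,45],[0,0,0,0,0,0,0],[0,0,0,0,0,0,0],[0,0,0,0,0,0,0],[0,0,0,0,0,0,0],[0,0,0,0,0,0,0],[0,0,0,0,0,0,0]],
  ],
)

```text
time: 39.15
tool_pos: [0.4093, -0.35, 0.0392]
ee_rot: [0.792, 0.61, 0.0, 0.001]
ft_force: [-0.5, 0.3, 6.7]
width: 0.0117
grip_force: 40.0
```

```bash
python3 - <<'E'
from h import *
go(*b2w(0,-69),.16)
E
```

```text
t 39.15 pos [ 409.3 -350.    39.2] yaw 75.19 tilt 0.09 w 11.7 g 40.0 F [-0.5  0.3  6.7] | rz -25.51 dx 271.3 dy 130.4 dz -120.8
```

Request:
play_rows(
  motion=[
    [[0,0,-10,0,0,0,0],[0,0,-30,0,0,-8.5,0],[0,0,-40,0,0,-8.5,0],[0,0,-41,0,0,-8.5,0],[33.7,16.2,0,0,0,0,0],[33.7,16.2,0,0,0,0,0],[33.7,16.2,0,0,0,0,0],[33.7,16.2,0,0,0,0,0],[33.7,16.2,0,0,0,0,0],[33.7,16.2,0,0,0,0,0],[33.7,16.2,0,0,0,0,0],[33.7,16.2,0,0,0,0,0],[0,0,15,0,0,0,0],[0,0,15,0,0,0,0],[0,0,10,0,0,0,0],[0,0,0,0,0,0,0],[0,0,0,0,0,0,0]],
  ],
)

```text
time: 40.85
tool_pos: [0.4861, -0.0608, 0.1194]
ee_rot: [0.638, 0.77, -0.0, -0.0]
ft_force: [0.2, -0.2, -1.5]
width: 0.0119
grip_force: 40.0
```

```bash
python3 held.py -69
```

```text
module y [-28.3  30.9] 1.3 front x 19.89Traceback (most recent call last):
  File "held.py", line 17, in <module>
    ex=[q[(abs(q[:,1]-y)<2)][:,0].max() for y in range(-60,61,4) if y not in range(-100,-100)]
        ~~~~~~~~~~~~~~~~~~~~~~~~~~~~~^^
    return umr_maximum(a, axis, None, out, keepdims, initial, where)
ValueError: zero-size array to reduction operation maximum which has no identity
```

The far rim edge is out of view from here. Rise to see it.

Request:
play_rows(
  motion=[
    [[0,0,-45,0,0,0,0],[0,0,-45,0,0,0,0],[0,0,-45,0,0,0,0],[0,0,0,0,0,0,0],[0,0,0,0,0,0,0],[0,0,0,0,0,0,0]],
  ],
)

```text
time: 41.5
tool_pos: [0.4853, -0.0606, 0.2534]
ee_rot: [0.638, 0.77, -0.0, -0.001]
ft_force: [-0.1, -0.2, -1.0]
width: 0.0122
grip_force: 40.0
```

```bash
python3 held.py -69
```

```text
module y [-28.1  30.9] 1.4 front x 19.88
far edge 184.11097384542623 0.17 width 141.3 slopes -0.0023 -0.003
recess tool 0.1 2.4 box yaw in tool deg -0.15 | module->recess d [-1.8  1. ] zt 253.37808010939267
floor x [-19.37812162  17.62306881] y [-37.42549522  34.52621313] -1.449641042032077
```

Request:
play_rows(
  motion=[
    [[-1.5,0.6,40,0,0,0,0],[0,0,40,0,0,0,0],[0,0,40,0,0,0,0],[0,0,30,0,0,0,0],[0,0,20,0,0,0,0],[0,0,14,0,0,0,0],[0,0,4,0,0,0,0],[0,0,4,0,0,0,0],[0,0,4,0,0,0,0],[0,0,4,0,0,0,0],[0,0,4,0,0,0,0],[0,0,3,0,0,0,0],[0,0,1,0,0,0,0],[0,0,1,0,0,0,0],[0,0,0,0,0,0,0]],
  ],
)

```text
time: 43.05
tool_pos: [0.4871, -0.0619, 0.0453]
ee_rot: [0.638, 0.77, 0.0, 0.0]
ft_force: [-0.1, -0.5, -0.4]
width: 0.0118
grip_force: 40.0
```

Request:
play_rows(
  motion=[
    [[0,0,1,0,0,0,0],[0,0,1,0,0,0,0],[0,0,1,0,0,0,0],[0,0,0,0,0,0,0]],
  ],
)

```text
time: 43.45
tool_pos: [0.4872, -0.062, 0.0451]
ee_rot: [0.638, 0.77, 0.0, 0.0]
ft_force: [-11.1, 1.7, 40.5]
width: 0.0119
grip_force: 40.0
```

Request:
play_rows(
  motion=[
    [[0,0,-3,0,0,0,0],[0,0,0,0,0,0,45],[0,0,0,0,0,0,45],[0,0,0,0,0,0,45],[0,0,0,0,0,0,45],[0,0,-20,0,0,0,45],[0,0,-40,0,0,0,45],[0,0,-45,0,0,0,45],[0,0,-45,0,0,0,45],[0,0,-45,0,0,0,45],[40,0,-20,0,0,0,45],[40,0,0,0,0,0,45],[0,0,0,0,0,0,45],[0,0,0,0,0,0,45]],
  ],
)

```text
time: 44.85
tool_pos: [0.472, 0.0171, 0.26]
ee_rot: [0.637, 0.771, -0.0, 0.0]
ft_force: [-0.4, -0.6, -0.2]
width: 0.0395
grip_force: 0.0
```

```bash
python3 - <<'E'
from h import *
im,d,m,C=grab('wrist');cv2.imwrite('pics/w5.png',im);P=cloud(d,m,C);z=P[...,2]
Rb=np.array([[np.cos(BY),-np.sin(BY)],[np.sin(BY),np.cos(BY)]]);B=(P[...,:2]-BOX)@Rb*1000
print('rim z',np.median(z[(abs(z-.066)<.003)&(abs(B[...,0])<71)&(abs(B[...,1])<115)&(abs(B[...,0])>65)]))
for y in (-69,-23,23,69):
    k=(abs(B[...,1]-y)<18)&(abs(B[...,0])<10)&(z>.05)&(z<.075)
    print(y,'ribtop',np.median(z[k]).round(4),np.percentile(z[k],[5,95]).round(4),B[k].mean(0).round(1),k.sum())
im,d,m,C=grab('top');P=cloud(d,m,C);z=P[...,2]
k=(abs(P[...,1]-.35)<.09)&(abs(P[...,0]-.44)<.09)&(z>.036)&(z<.055)
print('handle',cv2.minAreaRect((P[k][:,:2]*1000).astype(np.float32)),np.median(z[k]))
go(.4397,.3494,.2)
E
```

```text
rim z 0.06617744142637805
-69 ribtop 0.06 [0.0545 0.0614] [  1.7 -67.8] 307
-23 ribtop 0.0602 [0.0577 0.0613] [  0.6 -22. ] 314
23 ribtop 0.06 [0.0579 0.0613] [ 0.1 23.9] 352
69 ribtop 0.06 [0.0586 0.0614] [ 0.  69.9] 366
handle ((439.6833801269531, 347.78607177734375), (16.09883689880371, 100.22163391113281), 89.57977294921875) 0.04509312525636666
t 44.95 pos [472.2  16.1 259.7] yaw 100.68 tilt 0.05 w 39.6 g 0.0 F [ 1.  -0.1 -0.5] | rz -0.02 dx 333.5 dy 30.0 dz 59.7
```

View pics/w5.png

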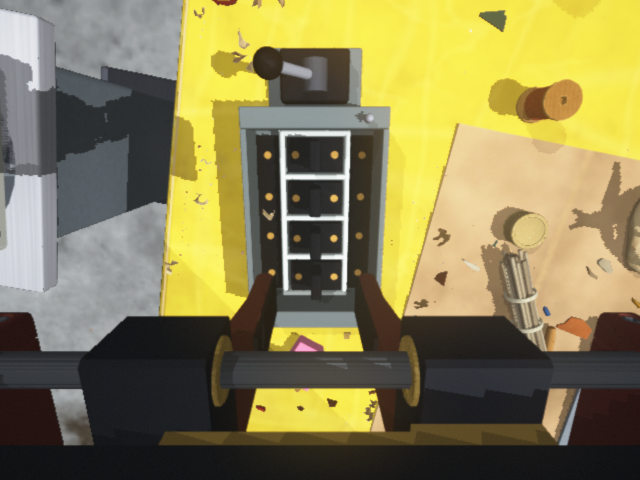

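All four modules are seated: rib tops at 60.0 mm, rim at 66.2 mm. The lever is still OFF at (267,62). Next, fetch the cover, whose handle is still where I laid it.

Request:
play_rows(
  motion=[
    [[41.7,3.75,0,0,0,0,45],[41.7,3.75,0,0,0,0,45],[41.7,3.75,0,0,0,0,45],[41.7,3.75,0,0,0,0,45],[41.7,3.75,0,0,0,0,45],[41.7,3.75,0,0,0,0,45],[41.7,3.75,0,0,0,0,45],[41.7,3.75,0,0,0,0,45],[0,0,14,0,0,-7.93,45],[0,0,14,0,0,-7.93,45],[0,0,14,0,0,-7.93,45],[0,0,14,0,0,-7.93,45],[0,0,14,0,0,-7.93,45],[0,0,14,0,0,-7.93,45],[0,0,14,0,0,-7.93,45],[0,0,14,0,0,-7.93,45],[0,0,14,0,0,-7.93,45],[0,0,14,0,0,-7.93,45],[0,0,0,0,0,0,45],[0,0,0,0,0,0,45]],
  ],
)

```text
time: 46.95
tool_pos: [0.4403, 0.3492, 0.1197]
ee_rot: [0.003, 1.0, -0.0, -0.001]
ft_force: [-1.0, -0.4, -0.5]
width: 0.0397
grip_force: 0.0
```

```bash
python3 - <<'E'
from h import *
go(.4397,.3494,.033,180)
im,P,zt=tcloud();X,Y,Z=P[...,0],P[...,1],P[...,2];zb=zt-Z
k=(abs(zb-47)<5)&(abs(X)<75)&(abs(Y)<19);c,w,h,a=rect(P[k]);print('bar',c,w,h,a,np.median(zb[k]),'xmax',X[k].max())
k=(abs(zb-5)<3)&(abs(X)<140)&(abs(Y)<100);print('plate xmax',np.percentile(X[k],99.5),np.percentile(Y[k],[.5,99.5]))
E
```

```text
t 46.95 pos [440.3 349.2 119.7] yaw 179.70 tilt 0.08 w 39.7 g 0.0 F [-1.  -0.4 -0.5] | rz -0.30 dx 0.6 dy 0.2 dz 86.7
bar [1.24365234 0.52243185] 14.017956733703613 98.95564270019531 89.59281158447266 46.82699805946919 xmax 50.73732111382953
plate xmax 127.39032114086403 [-95.27351118  97.15929823]
```

Request:
play_rows(
  motion=[
    [[0,-0.8,30,0,0,-0.4,45],[0,0,30,0,0,0,45],[0,0,16.7,0,0,0,45],[0,0,9,0,0,0,45],[0,0,0,0,0,0,45],[0,0,0,0,0,0,0],[0,0,0,0,0,0,0],[0,0,0,0,0,0,0],[0,0,0,0,0,0,0],[0,0,0,0,0,0,0],[0,0,0,0,0,0,0]],
  ],
  squeeze=40,
)

```text
time: 48.1
tool_pos: [0.4403, 0.3496, 0.0353]
ee_rot: [-0.003, 1.0, 0.0, 0.0]
ft_force: [-0.9, 0.1, 7.9]
width: 0.0137
grip_force: 40.0
```

```bash
python3 - <<'E'
from h import *
go(.4739,.0069,.188,100.7)
E
```

```text
t 48.10 pos [440.3 349.6  35.3] yaw -179.64 tilt 0.07 w 13.7 g 40.0 F [-0.9  0.1  7.9] | rz -280.34 dx -342.9 dy -30.6 dz -152.7
```

Request:
play_rows(
  motion=[
    [[0,0,-10,0,0,0,0],[0,0,-25,0,0,0,0],[0,0,-40,0,0,7.966,0],[0,0,-40,0,0,7.966,0],[0,0,-40,0,0,7.966,0],[0,0,0,0,0,7.966,0],[0,0,0,0,0,7.966,0],[0,0,0,0,0,7.966,0],[0,0,0,0,0,7.966,0],[0,0,0,0,0,7.966,0],[0,0,0,0,0,7.966,0],[0,0,0,0,0,7.966,0],[-25,-2.2,0,0,0,0,0],[-45,-4,0,0,0,0,0],[-45,-4,0,0,0,0,0],[-45,-4,0,0,0,0,0],[-45,-4,0,0,0,0,0],[-45,-4,0,0,0,0,0],[-45,-4,0,0,0,0,0],[-30,-2.7,0,0,0,0,0]],
  ],
)

```text
time: 50.1
tool_pos: [0.4713, 0.022, 0.1898]
ee_rot: [0.638, 0.77, -0.0, -0.0]
ft_force: [-0.2, 0.6, -3.4]
width: 0.014
grip_force: 40.0
```

Request:
play_rows(
  motion=[
    [[-18,-1.7,0,0,0,0,0],[0,0,0,0,0,0,0],[0,0,0,0,0,0,0],[0,0,0,0,0,0,0]],
  ],
)

```text
time: 50.5
tool_pos: [0.4733, 0.0073, 0.1895]
ee_rot: [0.638, 0.77, -0.0, -0.0]
ft_force: [0.3, 0.8, -3.0]
width: 0.0136
grip_force: 40.0
```

```bash
cat > cov.py <<'E'
from h import *
import sys
go(.4739,.0069,.098,100.7)
im,P,zt=tcloud('cov'+sys.argv[1]);X,Y,Z=P[...,0],P[...,1],P[...,2];zb=zt-Z
def edges(k,x0,x1,ys):
    q=P[k]
    far=[(y,q[abs(q[:,1]-y)<2][:,0].max()) for y in ys if (abs(q[:,1]-y)<2).sum()>5]
    lo=[];hi=[]
    for x in range(x0,x1,4):
        s=q[abs(q[:,0]-x)<2][:,1]
        if len(s)>5: lo.append((x,s.min()));hi.append((x,s.max()))
    return far,lo,hi
for n,k in (('plate',(abs(Z-27)<4)&(abs(Y)<85)&(abs(X)<140)),('rim',(abs(zb-66)<5)&(abs(Y)<95)&(X>-40)&(X<135))):
    far,lo,hi=edges(k,20,105,range(-60,61,4))
    far=np.array(far)
    print(n,k.sum(),'far',np.median(far[:,1]).round(2) if len(far) else None,'slope',np.polyfit(far[:,0],far[:,1],1)[0].round(4) if len(far)>2 else None)
    if lo:
        lo,hi=np.array(lo),np.array(hi);print('  lo',np.median(lo[:,1]).round(2),'hi',np.median(hi[:,1]).round(2),'mid',np.median((lo+hi)[:,1]/2).round(2),len(lo))
E
python3 cov.py a
```

```text
t 50.50 pos [473.3   7.3 189.5] yaw 100.76 tilt 0.02 w 13.6 g 40.0 F [ 0.3  0.8 -3. ] | rz 0.06 dx -0.5 dy 0.5 dz 91.5
plate 65632 far 117.03 slope -0.0008
  lo -69.6 hi 72.62 mid 1.51 22
rim 26 far None slope None
```

View pics/cova.png

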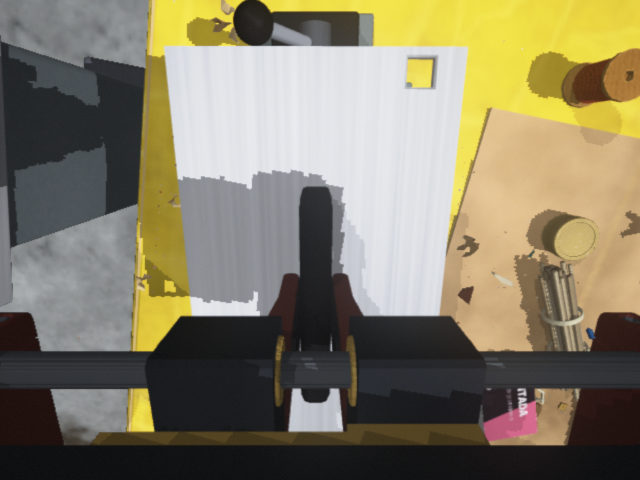

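The carried plate is square to the tool (far edge at tool x = 117.0, side edges mid 1.5). The four insertions put the box centre about 0.8 mm back along the bar. Lower onto the pins.

Request:
play_rows(
  motion=[
    [[-0.8,-0.3,25,0,0,0,0],[0,0,30,0,0,0,0],[0,0,15,0,0,0,0],[0,0,3,0,0,0,0],[0,0,3,0,0,0,0],[0,0,3,0,0,0,0],[0,0,3,0,0,0,0],[0,0,3,0,0,0,0],[0,0,2,0,0,0,0],[0,0,0,0,0,0,0]],
  ],
)

```text
time: 51.55
tool_pos: [0.4734, 0.0057, 0.1024]
ee_rot: [0.638, 0.77, -0.0, -0.0]
ft_force: [0.3, 0.0, -3.0]
width: 0.0136
grip_force: 40.0
```

No contact on the pins. Continue to the rim.

Request:
play_rows(
  motion=[
    [[0,0,1,0,0,0,0],[0,0,1,0,0,0,0],[0,0,1,0,0,0,0],[0,0,0,0,0,0,0]],
  ],
)

```text
time: 51.95
tool_pos: [0.4736, 0.0056, 0.1012]
ee_rot: [0.638, 0.77, 0.0, 0.0]
ft_force: [-7.0, -0.1, 21.6]
width: 0.0137
grip_force: 40.0
```

```bash
python3 cov.py b
```

```text
t 51.95 pos [473.6   5.6 101.2] yaw 100.72 tilt 0.03 w 13.7 g 40.0 F [-7.  -0.1 21.6] | rz 0.02 dx 1.2 dy 0.5 dz 3.2
plate 65601 far 117.03 slope -0.0003
  lo -69.6 hi 72.56 mid 1.49 22
rim 21821 far 117.09 slope 0.0002
  lo -69.72 hi 72.63 mid 1.49 22
```

The cover rests at 101.2 mm, which is the bench grip height plus 66, under 22 N. Release, rise and verify.

Request:
play_rows(
  motion=[
    [[0,0,-2,0,0,0,0],[0,0,0,0,0,0,50],[0,0,0,0,0,0,50],[0,0,0,0,0,0,50],[0,0,0,0,0,0,50],[0,0,0,0,0,0,50],[0,0,-15,0,0,0,50],[0,0,-35,0,0,0,50],[0,0,-40,0,0,0,50],[0,0,-40,0,0,0,50],[0,0,-15,0,0,0,50],[0,0,0,0,0,0,0],[0,0,0,0,0,0,0],[0,0,0,0,0,0,0]],
  ],
)

```text
time: 53.4
tool_pos: [0.4725, 0.0057, 0.245]
ee_rot: [0.638, 0.77, -0.001, -0.001]
ft_force: [-1.0, 0.1, 0.2]
width: 0.0235
grip_force: 0.0
```

```bash
python3 - <<'E'
from h import *
im,d,m,C=grab('wrist');cv2.imwrite('pics/w6.png',im);P=cloud(d,m,C);z=P[...,2]
k=(abs(z-.071)<.015)&(P[...,1]>-.12)
Rb=np.array([[np.cos(BY),-np.sin(BY)],[np.sin(BY),np.cos(BY)]]);B=(P[...,:2]-BOX)@Rb*1000
k=(abs(B[...,0])<66)&(B[...,1]<112)&(B[...,1]>-40)&(abs(B[...,0])>25)&(z<.083)&(z>.05)
A=np.c_[B[k],np.ones(k.sum())];print('plate plane',np.linalg.lstsq(A,z[k]*1000,rcond=None)[0],k.sum())
k=(abs(B[...,0]-50)<5)&(abs(B[...,1]-106)<6)&(z>.073);print('pin top',z[k].max() if k.any() else None,B[k].mean(0) if k.any() else None)
go(*b2w(-80,147),.2)
E
```

```text
plate plane [ 7.66615615e-04 -3.76100886e-04  7.12690179e+01] 14809
pin top 0.08103566809289725 [ 49.28047626 103.56375743]
t 53.45 pos [472.5   5.7 244.9] yaw 100.72 tilt 0.17 w 19.3 g 0.0 F [ 0.6 -0.5  0.1] | rz 0.02 dx 149.5 dy -77.8 dz 44.9
```

View pics/w6.png

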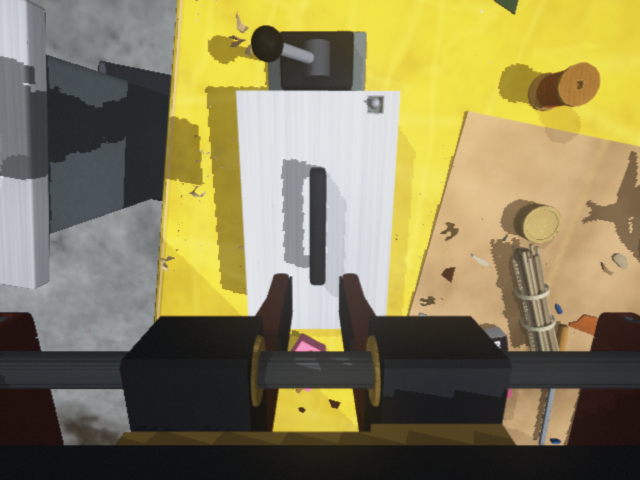

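The cover lies flat at 71.3 mm, untilted, with the pin through its hole at (375,103). Now to the robot side of the lever.

Request:
play_rows(
  motion=[
    [[36.8,-19.6,0,0,0,0,0],[36.8,-19.6,0,0,0,0,0],[36.8,-19.6,0,0,0,0,0],[36.8,-19.6,0,0,0,0,0],[0,0,0,0,0,0,0],[0,0,40,0,0,0,0],[0,0,40,0,0,0,0],[0,0,40,0,0,0,0],[0,0,41,0,0,0,0],[0,0,0,0,0,0,0],[0,0,0,0,0,0,0]],
  ],
)

```text
time: 54.55
tool_pos: [0.3686, 0.1351, 0.085]
ee_rot: [0.638, 0.77, -0.002, -0.001]
ft_force: [-0.8, 0.2, 0.4]
width: 0.0005
grip_force: 0.0
```

```bash
python3 - <<'E'
from h import *
go(*b2w(14,147),.084)
E
```

```text
t 54.55 pos [368.6 135.1  85. ] yaw 100.70 tilt 0.20 w 0.5 g 0.0 F [-0.8  0.2  0.4] | rz -0.00 dx 3.1 dy 94.3 dz 1.0
```

Request:
play_rows(
  motion=[
    [[0,8,0,0,0,0,0],[0,8,0,0,0,0,0],[0,8,0,0,0,0,0],[0,8,0,0,0,0,0],[0,8,0,0,0,0,0],[0,8,0,0,0,0,0],[0,8,0,0,0,0,0],[0,8,0,0,0,0,0],[0,8,0,0,0,0,0],[0,8,0,0,0,0,0],[0,7,0,0,0,0,0],[0,4,0,0,0,0,0],[0,2,0,0,0,0,0],[0,0,0,0,0,0,0]],
  ],
)

```text
time: 55.95
tool_pos: [0.4607, 0.1531, 0.0854]
ee_rot: [0.638, 0.77, 0.0, 0.0]
ft_force: [0.6, 0.6, -0.1]
width: 0.0006
grip_force: 0.0
```

Request:
play_rows(
  motion=[
    [[0,1,0,0,0,0,0],[0,1,0,0,0,0,0],[0,0,0,0,0,0,0]],
  ],
)

```text
time: 56.25
tool_pos: [0.4622, 0.1534, 0.0854]
ee_rot: [0.638, 0.77, -0.0, -0.0]
ft_force: [-0.9, -0.7, -2.1]
width: 0.0009
grip_force: 0.6
```

Request:
play_rows(
  motion=[
    [[0,1,0,0,0,0,0],[0,1,0,0,0,0,0],[0,1,0,0,0,0,0],[0,0,0,0,0,0,0]],
  ],
)

```text
time: 56.65
tool_pos: [0.4631, 0.1535, 0.0852]
ee_rot: [0.638, 0.77, -0.002, -0.001]
ft_force: [-8.2, -0.5, 5.1]
width: 0.0007
grip_force: 4.2
```

The stop is felt at 8 N. Retreat and check everything.

Request:
play_rows(
  motion=[
    [[0,-10,0,0,0,0,0],[0,-10,-20,0,0,0,0],[0,0,-45,0,0,0,0],[0,0,-45,0,0,0,0],[0,0,-45,0,0,0,0],[-40,0,0,0,0,0,0],[-40,0,0,0,0,0,0],[-40,0,0,0,0,0,0],[0,0,0,0,0,0,0],[0,0,0,0,0,0,0]],
  ],
)

```text
time: 57.65
tool_pos: [0.4682, 0.0318, 0.2407]
ee_rot: [0.639, 0.769, 0.001, 0.0]
ft_force: [-0.4, -0.2, 0.7]
width: 0.0007
grip_force: 0.0
```

```bash
python3 - <<'E'
from h import *
im,d,m,C=grab('wrist');P=cloud(d,m,C);z=P[...,2]
Rb=np.array([[np.cos(BY),-np.sin(BY)],[np.sin(BY),np.cos(BY)]]);B=(P[...,:2]-BOX)@Rb*1000
k=(abs(B[...,1]-147)<16)&(abs(B[...,0])<65)&(z>.078)&(z<.11);print('ball',B[k].mean(0),B[k].min(0),B[k].max(0),z[k].max())
k=(abs(B[...,0])<66)&(B[...,1]<112)&(B[...,1]>-40)&(abs(B[...,0])>25)&(z<.083)&(z>.05)
print('plate',np.linalg.lstsq(np.c_[B[k],np.ones(k.sum())],z[k]*1000,rcond=None)[0])
t,_,_,_=grab('top')
a=cv2.resize(im,None,fx=.8,fy=.8)[:300,100:420];b=cv2.resize(t[190:360,150:530],None,fx=1.25,fy=1.25)
h=max(a.shape[0],b.shape[0]);pad=lambda i:cv2.copyMakeBorder(i,0,h-i.shape[0],0,0,0)
cv2.imwrite('pics/fin.png',np.hstack([pad(a),pad(b)]))
E
```

```text
ball [ 38.17167049 145.64756875] [ 26.39553457 133.96294175] [ 51.12043671 159.29206724] 0.10049902966357904
plate [ 8.45964857e-04 -6.93064392e-04  7.13263722e+01]
```

View pics/fin.png

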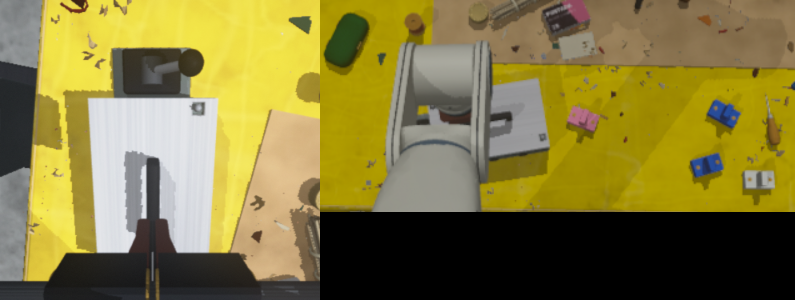

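The picture shows the lever leaning fully away (ball at (190,63), 39 mm beyond the pivot), the cover flat at 71.3 mm on both pins and no black modules left on the bench. The pink, blue and white look-alikes are where they were. Handing in.

```bash
python3 -c "
from workcell import ctrl
print(ctrl.close_job())"
```

```text
the job is handed in; nothing more can be done
None
```

The job is handed in: I switched the lever off, pressed all four black modules home in their own recesses, seated the cover flat on its pins, then switched the lever back on to its stop; I touched none of the bystanders or look-alikes.

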